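# Load the dry block heater in tray order

### The arm

A 6-joint arm with a two-finger parallel gripper is mounted at the origin on a cart in front of the work surface, level with it; the furniture and walls round the work are solid. World frame = base frame: x ahead of the robot, y to its left, z up, the work surface at z = 0. Lengths are in m, angles in degrees, forces in N, time in s.
With the tool pointing down it reaches from about 0.4 to 0.825 m from the base axis. Payload 7 kg.
Tool frame: the origin (TCP) lies at the very end of the fingers, on their centre line; the grasp point (between the pads) lies 19 mm behind it; z points along the fingers, y is the line along which they close (so a half turn about z gives the same grasp; the last joint's range is limited). The gripper opens to 88 mm and grips with 3 to 60 N. Pads are 19 mm wide; open, the fingers measure 130 mm over their backs; the gripper's body (78 mm by 193 mm) begins 47 mm behind the grasp point.
Start: joints at [88.184, 20.546, 0.682, 0, -70.136, -16.507], TCP at [0.212, 0.641, 0.227] pointing down, gripper open.
Joint ranges: [-176.03, 176.03], [-82.01, 121.73], [-58.28, 71.71], [-173.87, 95.51], [-174.79, -0.11], [-173.66, 173.66]. Speed limits (degrees/s): [136.94, 136.94, 172.46, 180, 180, 180].

### API

Orientations are given as [roll, pitch, yaw] about the fixed x, y, z axes, in that order (R = Rz(yaw) Ry(pitch) Rx(roll)).
In Python, from plant import ctrl, cams, workorder gives the robot as it stands.
- The arm moves only by the tool play_rows, never from a script. Its argument "motion" is a list of rows, each an object of numbers: "x", "y", "z": the shift along the tool's x, y, z normalised to -1 to 1, where 1 is 0.025 m; "rx", "ry", "rz": the turn, a rotation vector about the tool's x, y, z normalised to -1 to 1, where 1 is 4 degrees. A call has 1 to 20 rows; each row shifts and turns the commanded pose from where the row before left it, along the tool's axes as they then stand; what a row does not reach is not made up. A row lasts 1/8 s, in which the tool goes at most 62.5 mm and 10.7 degrees, less where a joint would pass 70% of its speed; a pose out of reach is approached as far as the arm can. A call with a number of a shift or a turn outside -1 to 1 is refused whole. A call with a gripper value outside its range is refused whole. "fingers" is the opening, from -1 (shut) to 1 (fully open), set as the call begins (left out, the last holds). The fingers move at their own pace and stop on an object; the grip force is fixed at half the most. Time passes only in rows, so rows that do not move let the fingers close. It gives the time, the measured TCP pose, the force, the opening and the grip force at its end, in the units of the state.
- ctrl.get_obs(): the state, without advancing time (a new reading comes with each control period).
- cams.snapshot(name): name is "scene" or "top"; returns the picture (400x640x3 uint8, blue, green, red); there is no depth.
- cams.get_calibration(name): a dict with "vertical_fov" (degrees; the focal length in pixels is half the picture's height over the tangent of half this angle, whatever the lens; pixels are square), "cx", "cy" (the principal point, pixels), "k1" (the pictures are not rectified: a ray, as slopes to the right and down, at radius r is drawn at 1 + k1 r^2 times it, then the intrinsics apply), "position" and "rotation" of the camera in the world. Camera axes: x right, y up, looking along -z (the intrinsics and any distortion apply to the point x, -y, -z); pixel columns grow to the right and rows downward; lengths in m; the calibration is good to about 2 mm. A picture is of the moment at which its call begins. get_calibration takes no time and is no camera call.
- workorder.close_job(): hands the job in; it is judged then, once.
The state is a dict: "clock": time; "joint_pos": joint angles; "qvel": joint speeds; "tau": joint torques, N m; "tool_pos": TCP position; "orientation": TCP orientation; "force": force on the tool from outside, world axes, zero at the start; "moment": the same for the moment, N m; "opening": finger opening in m; "gripper_force": force on a finger pad.
Only numpy, scipy, OpenCV 4.12 (cv2) and the standard library are available. Lean on these libraries where they do the work, as an engineer would, in place of code of your own. Each camera call takes 0.05 s, during which the arm holds its last target. There are 200 camera calls.

### The job

Move the two amber vials and two tall tubes from the cups of the sample tray into the wells of the dry block heater, keeping their order: the one next to the tray's carrying loop goes in the well next to the heater's control panel, and so on to the far end. Each must stand upright on the floor of its well, let go; never let one tip over on the way.

Things in the scene. Friction and masses are not known exactly. Their poses are not given: they have to be found in the camera images.
- vial_black_cap: a small amber screw-cap vial with a black cap: body 28 mm diameter from its foot to 52 mm, cap 24 mm diameter, 62 mm high in all, 20 to 45 g. Origin: centre of its underside; z up along its axis. Grip it by the body, between 26 and 50 mm above its foot (the lower 24 to 26 mm are hidden in a cup or well).
- vial_red_cap: a small amber screw-cap vial with a red cap: body 28 mm diameter from its foot to 52 mm, cap 24 mm diameter, 62 mm high in all, 20 to 45 g. Origin: centre of its underside; z up along its axis. Grip it by the body, between 26 and 50 mm above its foot (the lower 24 to 26 mm are hidden in a cup or well).
- tube_blue_cap: a tall clear sample tube with a blue screw cap: barrel 28 mm diameter, cap 34 mm diameter above 103 mm, 116 mm high in all, 25 to 60 g, flat foot. Origin: centre of its underside; z up along its axis. Grip it by the barrel, 30 to 90 mm above its foot.
- tube_orange_cap: a tall clear sample tube with an orange screw cap: barrel 28 mm diameter, cap 34 mm diameter above 103 mm, 116 mm high in all, 25 to 60 g, flat foot. Origin: centre of its underside; z up along its axis. Grip it by the barrel, 30 to 90 mm above its foot.
- cup_vial_black_cap: the grey plastic cup of the tray in which the black-capped vial starts; fixed. The four cups are alike, their order along the tray changes. Outside 43 mm diameter, bore 36 mm, 28 mm high, floor 4 mm thick. Origin: centre of its underside, 6 mm above the bench; z up.
- cup_tube_blue_cap: the grey plastic cup of the tray in which the blue-capped tube starts; fixed. The four cups are alike, their order along the tray changes. Outside 43 mm diameter, bore 36 mm, 28 mm high, floor 4 mm thick. Origin: centre of its underside, 6 mm above the bench; z up.
- cup_vial_red_cap: the grey plastic cup of the tray in which the red-capped vial starts; fixed. The four cups are alike, their order along the tray changes. Outside 43 mm diameter, bore 36 mm, 28 mm high, floor 4 mm thick. Origin: centre of its underside, 6 mm above the bench; z up.
- cup_tube_orange_cap: the grey plastic cup of the tray in which the orange-capped tube starts; fixed. The four cups are alike, their order along the tray changes. Outside 43 mm diameter, bore 36 mm, 28 mm high, floor 4 mm thick. Origin: centre of its underside, 6 mm above the bench; z up.
- tray: aluminium sample tray, 208 x 66 mm, fixed, lying at any angle. At its -x end a flat wire carrying loop with a black grip sticks out 34 mm. Origin: on the bench under the middle of the row; x runs along the row, away from the loop. Cups at x = -78 (first, next to the loop), -26, 26, 78 mm, y = 0.
- heater: white dry block heater, fixed, 268 x 112 mm. At its -x end a sloping grey control panel (dark display, black knob), on the side towards the robot. Origin: on the bench under the middle of the row of wells; x along the row, away from the panel. Wells at x = -78 (first, next to the panel), -26, 26, 78 mm, y = 0: 38 mm wide, countersunk; mouth 70, floor 44 mm above the bench.

How it is judged:
By the outcome, as a careful person would: the job done as asked, in the order asked, and still so for the second after the job is handed in, with the robot touching nothing.
It also fails if it takes over 109 s, if anything falls off the work surface, if the arm or the gripper's body presses on something with over 40 N, if the wrist force passes 120 N, or if a joint passes its speed limit or range.

## Working session

There is one attempt and no reset: what is moved stays moved. The work goes in short steps, Python scripts to look and compute and a tool call to move; the robot and the scene stay as the last step left them, time stands still between calls to the robot, and variables do not carry over. Pictures are saved under pics/ and viewed, at most 14 in all, crops included, and the job is handed in when it is done.

Besides the shell and the picture viewer there is one more tool, called after "Call:" in YAML: its name, and indented under it one key for each argument. play_rows: Moves the arm, as the interface text tells. Its arguments: {"type":"object","properties":{"motion":{"type":"array"},"fingers":{"type":"number"}},"required":["motion"]}

```bash
ls; mkdir -p pics; python3 - <<'E'
from plant import ctrl,cams
import cv2
print(ctrl.get_obs())
for n in("scene","top"):
    print(n,cams.get_calibration(n)); cv2.imwrite(f"pics/{n}0.png",cams.snapshot(n))
E
```

```text
pics
{'clock': 0.0, 'joint_pos': array([ 8.81853728e+01,  2.05904413e+01,  6.33174990e-01, -2.09899252e-02,
       -7.01362084e+01, -1.65074082e+01]), 'qvel': array([ 0.08642932, -0.10415787, -0.00806516,  0.04935343,  0.02068862,
        0.00532182]), 'tau': array([ 1.67765702e-04, -5.82711446e+01,  2.93071425e+01,  6.99704468e+00,
        7.23727353e-03, -1.47802734e-04]), 'tool_pos': array([0.21205174, 0.64029919, 0.22562663]), 'orientation': array([ 1.79904771e+02, -7.64393652e-03, -1.83291772e+01]), 'force': array([-0.17531992,  0.29231492,  0.21705985]), 'moment': array([0.03751906, 0.00283608, 0.05290021]), 'gripper_force': 0.0, 'opening': 0.08734218256858674}
scene {'vertical_fov': 57.966941255835664, 'cx': 319.18249806822234, 'cy': 200.4971385256235, 'k1': -0.03398485479546218, 'position': array([0.58571845, 0.80577112, 0.37018985]), 'rotation': array([ 67.82140615,  -0.30801531, 174.60300094])}
top {'vertical_fov': 48.792540009632795, 'cx': 320.28323225372185, 'cy': 197.58701050722445, 'k1': -0.06385271977907962, 'position': array([0.4355379 , 0.0037365 , 0.90577296]), 'rotation': array([  6.21724207,  -0.31775421, -88.96447997])}
```

View pics/scene0.png

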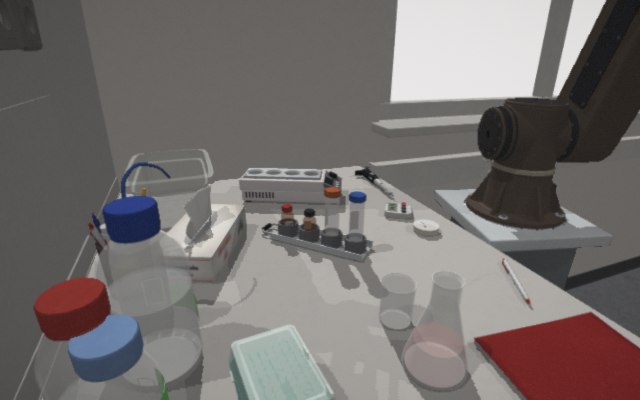

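View pics/top0.png

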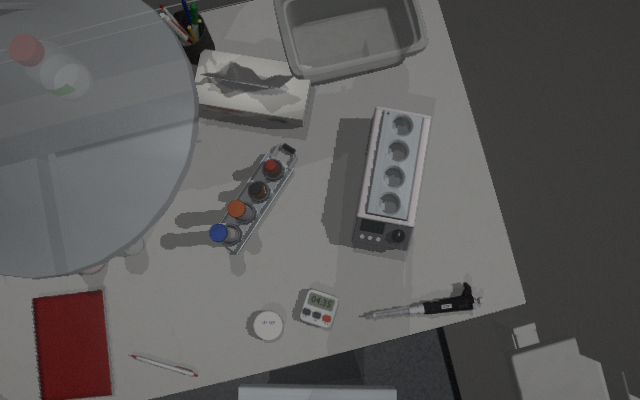

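Scene shows the tray with, from the loop on, red, black, orange, blue. In the top view the caps are at about (272,168), (258,190), (237,209), (219,233), the wells at (402,125) to (389,203), and the panel at the near end (385,232). Zooming in to measure.

```bash
cat > h.py <<'E'
import numpy as np, cv2
from scipy.spatial.transform import Rotation as R
from plant import ctrl,cams
class Cam:
    def __init__(s,n):
        c=cams.get_calibration(n); s.f=200/np.tan(np.radians(c["vertical_fov"]/2))
        s.c=np.array([c["cx"],c["cy"]]); s.k=c["k1"]; s.p=np.array(c["position"])
        s.R=R.from_euler("xyz",c["rotation"],degrees=True).as_matrix()
    def proj(s,P):
        q=(np.atleast_2d(P)-s.p)@s.R; u=np.c_[q[:,0],-q[:,1]]/-q[:,2:]
        return u*(1+s.k*(u**2).sum(1,keepdims=True))*s.f+s.c
    def ray(s,px):
        d=(np.array(px,float)-s.c)/s.f; u=d.copy()
        for _ in range(20): u=d/(1+s.k*(u@u))
        v=s.R@np.array([u[0],-u[1],-1]); return v/np.linalg.norm(v)
    def plane(s,px,z):
        v=s.ray(px); return s.p+v*(z-s.p[2])/v[2]
def tri(a,pa,b,pb):
    va,vb=a.ray(pa),b.ray(pb); t=np.linalg.lstsq(np.c_[va,-vb],b.p-a.p,rcond=None)[0]
    A,B=a.p+t[0]*va,b.p+t[1]*vb; return (A+B)/2,np.linalg.norm(A-B)
S,T=Cam("scene"),Cam("top")
E
python3 - <<'E'
import cv2
from h import *
s=cv2.imread("pics/scene0.png");t=cv2.imread("pics/top0.png")
cv2.imwrite("pics/s1.png",cv2.resize(s[150:270,230:390],None,fx=5,fy=5,interpolation=cv2.INTER_CUBIC))
cv2.imwrite("pics/t1.png",cv2.resize(t[100:260,200:440],None,fx=3.33,fy=3.33,interpolation=cv2.INTER_CUBIC))
E
```

```text
(no output)
```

View pics/s1.png

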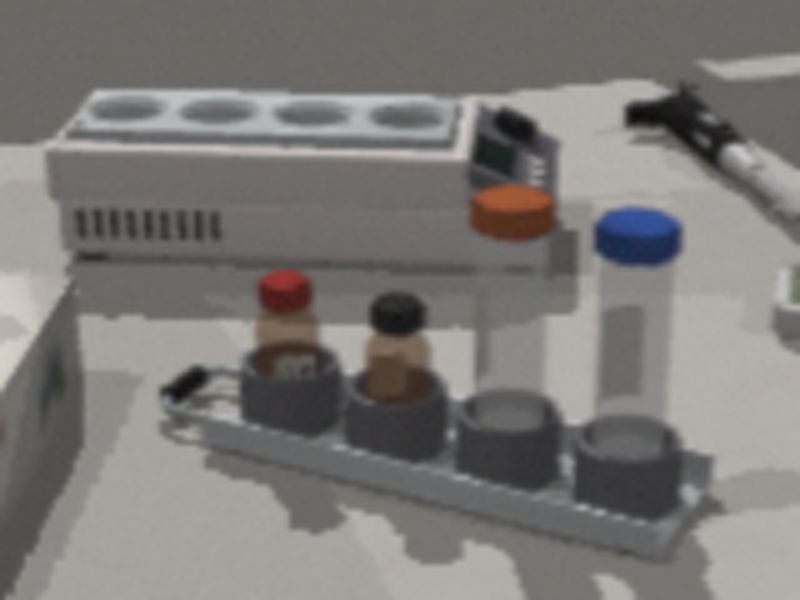

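View pics/t1.png

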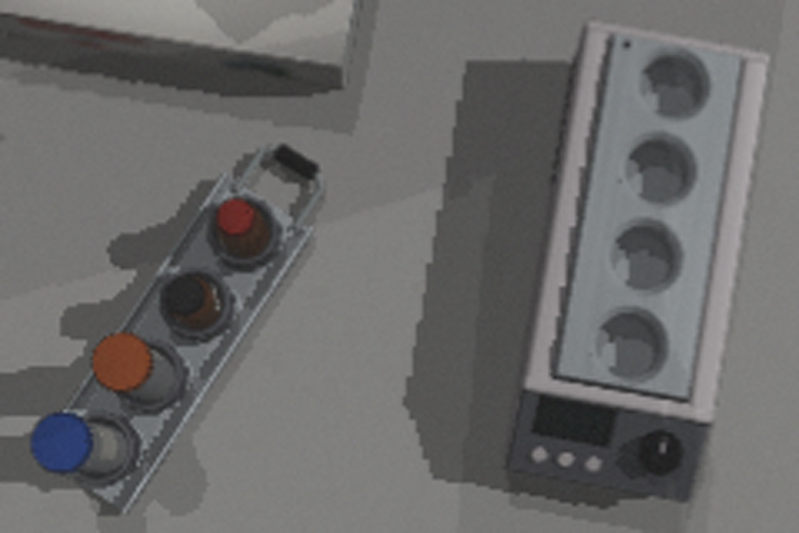

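```bash
python3 - <<'E'
from h import *
s=cv2.imread("pics/scene0.png");t=cv2.imread("pics/top0.png")
np.set_printoptions(precision=4,suppress=True)
sp={'red':(285,283),'black':(398,305),'orange':(513,199),'blue':(638,222),'w4':(127,109),'w3':(217,111),'w2':(311,113),'w1':(409,115)}
tp={'red':(235,216),'black':(184,296),'orange':(122,362),'blue':(61,442),'w4':(675,84),'w3':(661,170),'w2':(647,256),'w1':(632,343)}
H={'red':.072,'black':.072,'orange':.126,'blue':.126}
hsv=cv2.cvtColor(t,cv2.COLOR_BGR2HSV)
for n in sp:
    a=np.array(sp[n])/5+(230-.4,150-.4); b=np.array(tp[n])/3.33+(199.65,99.65)
    if n in('red','orange','blue'):
        lo,hi={'red':((0,140,50),(5,255,255)),'orange':((6,140,50),(20,255,255)),'blue':((105,140,50),(130,255,255))}[n]
        m=cv2.inRange(hsv,lo,hi); m[:, :200]=0;m[:140]=0;m[260:]=0;m[:,300:]=0
        k=cv2.connectedComponentsWithStats(m); i=1+k[2][1:,4].argmax(); print(n,'mask',k[3][i],k[2][i],'by eye',b)
    P,g=tri(S,a,T,b); h=H.get(n,.07); print(n,'tri',P,'gap',g,'top@h',T.plane(b,h),'scene@h',S.plane(a,h))
W=np.array([T.plane(np.array(tp[f'w{i}'])/3.33+(199.65,99.65),.07)[:2] for i in(1,2,3,4)])
c=W.mean(0);d=((np.arange(4)-1.5)[:,None]*W).sum(0)/5; print('heater c',c,'pitch',np.linalg.norm(d),'yaw',np.degrees(np.arctan2(d[1],d[0])))
u=d/np.linalg.norm(d)
for i in range(4): print('well',i+1,c+u*.052*(i-1.5))
# cups top rims by circles: top-view rim centres at z=.034
cp=np.array([(243,232),(198,306),(149,375),(103,447)])
for q in cp: print('cup@.034',T.plane(q/3.33+(199.65,99.65),.034))
E
```

```text
red mask [270.3418 164.7848] [266 160  10  10  79] by eye [270.2206 164.5149]
red tri [0.5877 0.0982 0.0699] gap 0.002198068012153286 top@h [0.5885 0.0979 0.072 ] scene@h [0.5867 0.1038 0.072 ]
black tri [0.5411 0.1261 0.0701] gap 0.001166561125245033 top@h [0.5415 0.1258 0.072 ] scene@h [0.5408 0.1306 0.072 ]
orange mask [236.0705 208.2379] [228 200  17  17 227] by eye [236.2866 208.3587]
orange tri [0.4978 0.1502 0.1244] gap 0.0017292702148113833 top@h [0.4985 0.1498 0.126 ] scene@h [0.4975 0.1548 0.126 ]
blue mask [217.9163 232.3907] [210 225  17  16 215] by eye [217.9683 232.3827]
blue tri [0.4544 0.1811 0.1252] gap 0.0018925352196826443 top@h [0.4553 0.1807 0.126 ] scene@h [0.4539 0.1831 0.126 ]
w4 tri [ 0.6717 -0.157   0.0686] gap 0.0019353499348654616 top@h [ 0.6724 -0.1568  0.07  ] scene@h [ 0.6703 -0.1518  0.07  ]
w3 tri [ 0.6212 -0.1486  0.0686] gap 0.00017890913765201367 top@h [ 0.6208 -0.1483  0.07  ] scene@h [ 0.6211 -0.1442  0.07  ]
w2 tri [ 0.5701 -0.1403  0.0688] gap 0.0002538990642516004 top@h [ 0.57   -0.1401  0.07  ] scene@h [ 0.57   -0.1366  0.07  ]
w1 tri [ 0.5182 -0.1313  0.0694] gap 0.0026075337378775013 top@h [ 0.5194 -0.1314  0.07  ] scene@h [ 0.517  -0.1288  0.07  ]
heater c [ 0.5956 -0.1442] pitch 0.051656882009867455 yaw -9.403856433019042
well 1 [ 0.5187 -0.1314]
well 2 [ 0.57   -0.1399]
well 3 [ 0.6213 -0.1484]
well 4 [ 0.6726 -0.1569]
cup@.034 [0.5858 0.0971 0.034 ]
cup@.034 [0.5404 0.1227 0.034 ]
cup@.034 [0.4985 0.1506 0.034 ]
cup@.034 [0.4552 0.1764 0.034 ]
```

The crops show 4 wells and the cup order red (at the loop), black, orange, blue. Triangulated heights (0.070, 0.125, well mouth 0.069) match the text. Before moving I'll check the tissue box and the overhead disc in the top view.

```bash
python3 - <<'E'
from h import *
np.set_printoptions(precision=3,suppress=True)
t=cv2.imread("pics/top0.png")
cv2.imwrite("pics/t2.png",cv2.resize(cv2.convertScaleAbs(t[0:290,0:330],alpha=1.6),None,fx=2,fy=2,interpolation=cv2.INTER_CUBIC))
for z in(0,.3,.5,.6,.7): print(z,'disc c',T.plane((65,130),z),'edge',T.plane((200,100),z),T.plane((65,277),z))
print('box front bottom',T.plane((200,117),0),T.plane((303,128),0))
print('box corner tri bottom', S.plane((190,268),0))
E
```

```text
0 disc c [0.67  0.551 0.   ] edge [0.739 0.261 0.   ] [0.359 0.526 0.   ]
0.3 disc c [0.592 0.37  0.3  ] edge [0.638 0.176 0.3  ] [0.384 0.353 0.3  ]
0.5 disc c [0.541 0.249 0.5  ] edge [0.571 0.119 0.5  ] [0.401 0.238 0.5  ]
0.6 disc c [0.515 0.189 0.6  ] edge [0.538 0.09  0.6  ] [0.41 0.18 0.6 ]
0.7 disc c [0.489 0.128 0.7  ] edge [0.504 0.062 0.7  ] [0.418 0.122 0.7  ]
box front bottom [0.701 0.259 0.   ] [0.681 0.04  0.   ]
box corner tri bottom [0.77  0.214 0.   ]
```

View pics/t2.png

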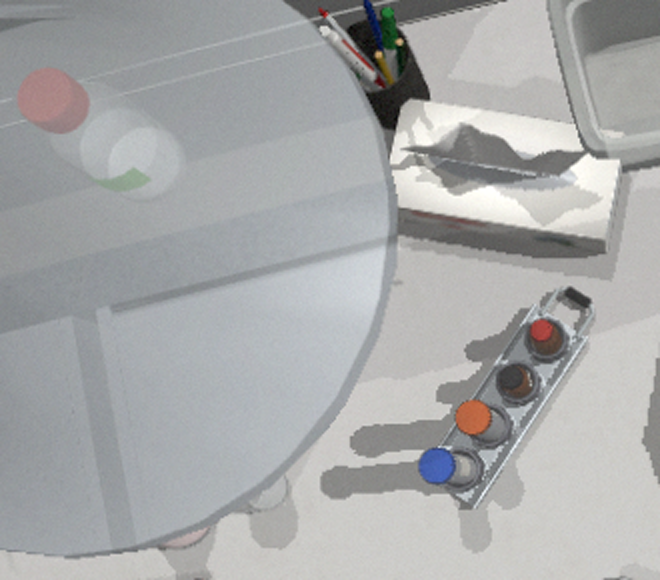

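The disc hangs above the bench (it's out of the scene camera's view), at an unknown height. I'll move in part way at constant height and look. The tissue box face (x≈0.69) clears the gripper if the tool yaw is −9.4° throughout, across the heater row.

Call:
play_rows:
  motion:
    - {"rz": -0.75}
    - {"rz": -0.75}
    - {"rz": -0.73}
    - {"x": 0.4,"y": 0.5}
    - {"x": 0.7,"y": 0.85}
    - {"x": 0.7,"y": 0.85}
    - {"x": 0.7,"y": 0.85}
    - {"x": 0.7,"y": 0.85}
    - {"x": 0.7,"y": 0.85}
    - {"x": 0.7,"y": 0.85}
    - {"x": 0.7,"y": 0.85}
    - {"x": 0.4,"y": 0.5}
    - {"x": 0.2,"y": 0.2}
    - {}
  fingers: 1

```text
$.motion[0]: bad value
```

```bash
python3 - <<'E'
from h import *
o=ctrl.get_obs();print(o["clock"],o["joint_pos"],o["tool_pos"],o["orientation"],o["force"])
cv2.imwrite("pics/t3.png",cams.snapshot("top"))
E
```

```text
0.1 [ 8.81830169e+01  2.05888807e+01  6.38963755e-01 -1.69730622e-02
 -7.01371278e+01 -1.65054022e+01] [0.21210464 0.64034162 0.22570085] [ 1.79912009e+02 -9.43304380e-03 -1.83281571e+01] [ 1.08192626 -0.41176813  0.23732524]
```

View pics/t3.png

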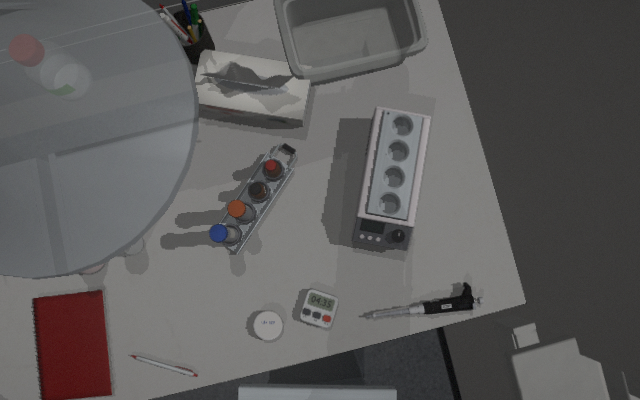

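The call was refused: rows need all six numbers. The picture is unchanged.

Call:
play_rows:
  motion:
    - {"x": 0,"y": 0,"z": 0,"rx": 0,"ry": 0,"rz": -0.75}
    - {"x": 0,"y": 0,"z": 0,"rx": 0,"ry": 0,"rz": -0.75}
    - {"x": 0,"y": 0,"z": 0,"rx": 0,"ry": 0,"rz": -0.73}
    - {"x": 0.4,"y": 0.5,"z": 0,"rx": 0,"ry": 0,"rz": 0}
    - {"x": 0.7,"y": 0.85,"z": 0,"rx": 0,"ry": 0,"rz": 0}
    - {"x": 0.7,"y": 0.85,"z": 0,"rx": 0,"ry": 0,"rz": 0}
    - {"x": 0.7,"y": 0.85,"z": 0,"rx": 0,"ry": 0,"rz": 0}
    - {"x": 0.7,"y": 0.85,"z": 0,"rx": 0,"ry": 0,"rz": 0}
    - {"x": 0.7,"y": 0.85,"z": 0,"rx": 0,"ry": 0,"rz": 0}
    - {"x": 0.7,"y": 0.85,"z": 0,"rx": 0,"ry": 0,"rz": 0}
    - {"x": 0.7,"y": 0.85,"z": 0,"rx": 0,"ry": 0,"rz": 0}
    - {"x": 0.4,"y": 0.5,"z": 0,"rx": 0,"ry": 0,"rz": 0}
    - {"x": 0,"y": 0,"z": 0,"rx": 0,"ry": 0,"rz": 0}
  fingers: 1

```text
clock: 1.78
tool_pos: [0.3251, 0.4452, 0.2268]
orientation: [-180.0, -0.0, -9.5]
force: [0.9, -0.0, 0.2]
opening: 0.0875
gripper_force: 0.0
```

```bash
python3 - <<'E'
from h import *
o=ctrl.get_obs();print(o["clock"],o["joint_pos"],o["tool_pos"],o["orientation"],o["force"])
cv2.imwrite("pics/t4.png",cams.snapshot("top"))
E
```

```text
1.775 [ 7.42199546e+01  8.89175771e+00 -1.50754658e+01  4.26501418e-04
 -6.60061252e+01  6.29920196e+00] [0.32511317 0.44515593 0.22680958] [-1.79973552e+02 -3.31156691e-03 -9.48067089e+00] [ 0.86433294 -0.04040474  0.15437785]
```

View pics/t4.png

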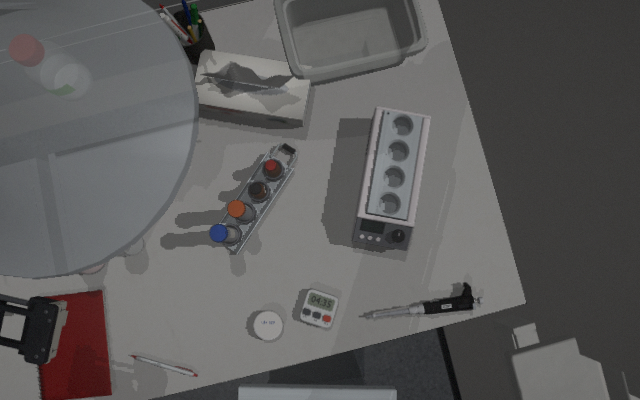

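The gripper has just entered at lower left (40,330), outside the disc. Going half the remaining way, then another look.

Call:
play_rows:
  motion:
    - {"x": 0.4,"y": 0.5,"z": 0,"rx": 0,"ry": 0,"rz": 0}
    - {"x": 0.5,"y": 0.7,"z": 0,"rx": 0,"ry": 0,"rz": 0}
    - {"x": 0.5,"y": 0.7,"z": 0,"rx": 0,"ry": 0,"rz": 0}
    - {"x": 0.5,"y": 0.7,"z": 0,"rx": 0,"ry": 0,"rz": 0}
    - {"x": 0.5,"y": 0.7,"z": 0,"rx": 0,"ry": 0,"rz": 0}
    - {"x": 0.5,"y": 0.7,"z": 0,"rx": 0,"ry": 0,"rz": 0}
    - {"x": 0.5,"y": 0.7,"z": 0,"rx": 0,"ry": 0,"rz": 0}
    - {"x": 0.4,"y": 0.5,"z": 0,"rx": 0,"ry": 0,"rz": 0}

```text
clock: 2.82
tool_pos: [0.3975, 0.301, 0.2266]
orientation: [-180.0, -0.0, -9.4]
force: [0.2, 0.9, 0.6]
opening: 0.0875
gripper_force: 0.0
```

```bash
python3 - <<'E'
from h import *
o=ctrl.get_obs();print(o["clock"],o["joint_pos"],o["tool_pos"],o["orientation"],o["force"])
cv2.imwrite("pics/t5.png",cams.snapshot("top"))
E
```

```text
2.825 [ 5.97521068e+01  3.74990462e+00 -2.10491041e+01  1.60010234e-03
 -6.51950038e+01  2.08157371e+01] [0.39753592 0.30095438 0.22662515] [-1.79994920e+02 -3.48546635e-03 -9.43148504e+00] [0.18487853 0.85867068 0.558287  ]
```

View pics/t5.png

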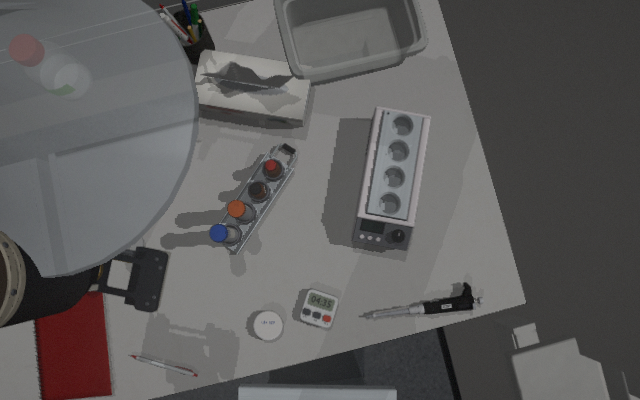

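```bash
python3 - <<'E'
import cv2
t=cv2.imread("pics/t5.png")
cv2.imwrite("pics/t5c.png",cv2.resize(cv2.convertScaleAbs(t[210:340,0:190],alpha=1.8),None,fx=4,fy=4,interpolation=cv2.INTER_CUBIC))
E
```

```text
(no output)
```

View pics/t5c.png

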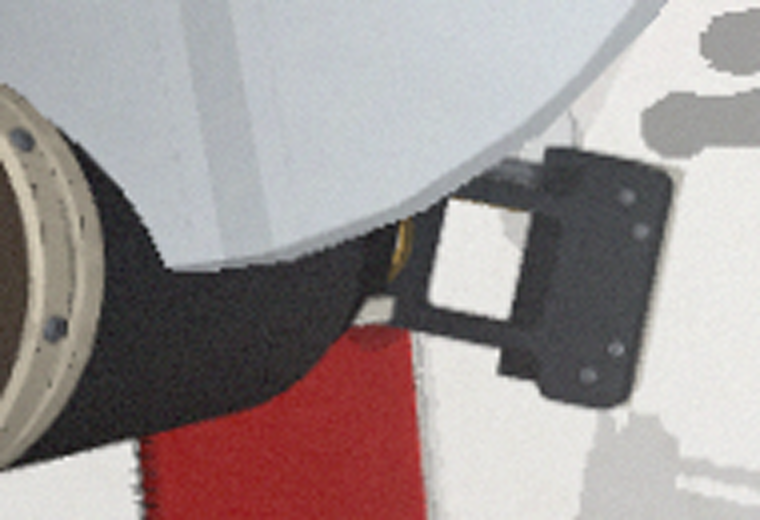

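```bash
python3 - <<'E'
from h import *
a=cv2.imread("pics/t4.png").astype(int);b=cv2.imread("pics/t5.png").astype(int)
d=np.abs(a-b).mean(2)
for r in range(210,280,8): print(r,d[r:r+8,0:128].reshape(8,16,8).mean((0,2)).round(0).astype(int))
s=cams.snapshot("scene");cv2.imwrite("pics/s2.png",s)
E
```

```text
210 [3 3 3 3 3 3 3 3 3 3 3 3 3 4 3 3]
218 [3 3 3 3 3 3 3 3 3 3 3 3 3 3 3 3]
226 [6 3 3 3 3 3 3 3 3 3 3 3 3 3 3 3]
234 [20  9  3  3  3  3  3  3  3  3  3  3  3  3  3  3]
242 [28 21 27  3  3  3  2  3  3  3  3  3  3  3  3  3]
250 [25 19 44 33  3  3  3  3  3  3  3  3  3  3 18 44]
258 [42 21 23 75 18  3  3  3  3  3  3  3 11 45 26 38]
266 [56 20 23 70 62  3  3  3  2  5 24 58 64 62  3  3]
274 [74 28 33 74 79 52 53 64 74 89 78 81 73 48  3  3]
```

View pics/s2.png

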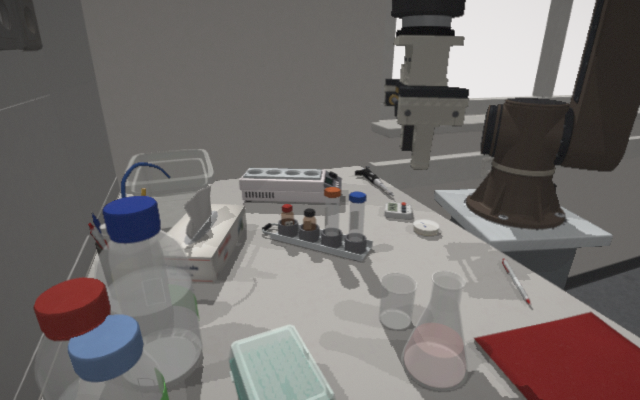

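The scene view shows the gripper hanging freely at top right (423,165). In the top view the disc hides the gripper but not the upper wrist, so it lies roughly at flange height (z≈0.45–0.5). I'll check the joint torques for contact and locate the beaker, so I can descend here and enter below the disc.

```bash
python3 - <<'E'
from h import *
np.set_printoptions(precision=3,suppress=True)
o=ctrl.get_obs();print(o["clock"],o["tau"],o["force"],o["moment"],o["tool_pos"])
print('beaker base',S.plane((397,325),0),'rim',S.plane((397,285),.07),'flask base',S.plane((438,378),0),'top view beaker',T.plane((135,245),.06))
print('flask top', S.plane((447,275),.13))
print('px of tool axis', T.proj([[*o["tool_pos"][:2],z] for z in(.3,.4,.45,.5,.55)]))
E
```

```text
2.925 [ -0.528 -34.052  28.204   6.769   0.023   0.324] [-0.143  0.387  0.115] [-0.038 -0.004  0.003] [0.398 0.301 0.227]
beaker base [0.43  0.397 0.   ] rim [0.435 0.395 0.07 ] flask base [0.406 0.495 0.   ] top view beaker [0.429 0.356 0.06 ]
flask top [0.401 0.463 0.13 ]
px of tool axis [[101.859 268.516]
 [ 60.648 272.7  ]
 [ 33.75  275.391]
 [  0.861 278.637]
 [-40.079 282.6  ]]
```

Call:
play_rows:
  motion:
    - {"x": 0,"y": 0,"z": 0.6,"rx": 0,"ry": 0,"rz": 0}
    - {"x": 0,"y": 0,"z": 0.9,"rx": 0,"ry": 0,"rz": 0}
    - {"x": 0,"y": 0,"z": 0.9,"rx": 0,"ry": 0,"rz": 0}
    - {"x": 0.3,"y": 0.35,"z": 0.6,"rx": 0,"ry": 0,"rz": 0}
    - {"x": 0.5,"y": 0.55,"z": 0,"rx": 0,"ry": 0,"rz": 0}
    - {"x": 0.5,"y": 0.55,"z": 0,"rx": 0,"ry": 0,"rz": 0}
    - {"x": 0.5,"y": 0.55,"z": 0,"rx": 0,"ry": 0,"rz": 0}
    - {"x": 0.5,"y": 0.5,"z": 0,"rx": 0,"ry": 0,"rz": 0}
    - {"x": 0,"y": 0,"z": 0,"rx": 0,"ry": 0,"rz": 0}

```text
clock: 4.05
tool_pos: [0.4444, 0.2301, 0.1521]
orientation: [-180.0, -0.0, -9.5]
force: [-0.9, 0.4, 0.2]
opening: 0.0877
gripper_force: 0.0
```

```bash
cat > st.py <<'E'
from h import *
import sys
np.set_printoptions(precision=4,suppress=True)
o=ctrl.get_obs();p=o["tool_pos"]
print(o["clock"],'q',o["joint_pos"],'tau',o["tau"],'F',o["force"],'p',p,o["orientation"],o["opening"],o["gripper_force"])
Rt=R.from_euler("xyz",o["orientation"],degrees=True).as_matrix()
for a in sys.argv[1:]:
    t=np.array([float(v) for v in a.split(",")]); print(a,'units',Rt.T@(t-p)/.025)
E
python3 st.py .498,.150,.150 .498,.150,.073; python3 -c "
from h import *
cv2.imwrite('pics/t6.png',cams.snapshot('top'))"
```

```text
4.05 q [ 49.9074   7.7655 -27.0629   0.0068 -55.1159  30.5603] tau [ -0.5713 -36.791   25.6734   6.1303   0.0417   0.2993] F [-0.8726  0.3949  0.2269] p [0.4444 0.2301 0.1521] [-179.9549   -0.0331   -9.5285] 0.08772148499939177 0.0
.498,.150,.150 units [2.6429 2.8034 0.0829]
.498,.150,.073 units [2.6412 2.8058 3.1629]
```

View pics/t6.png

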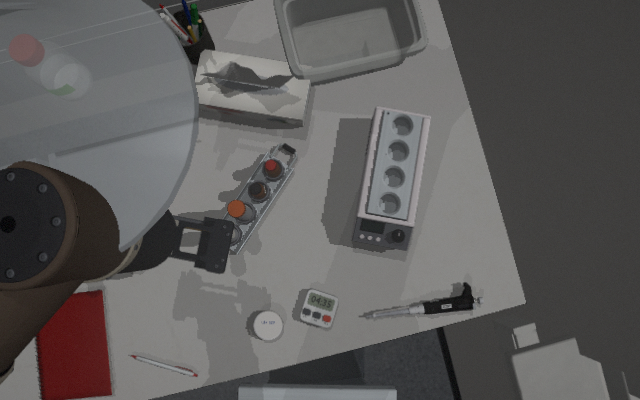

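Arm torques stay normal with the arm visibly passing through the disc's area, so it isn't an obstruction here. Going over the orange tube and down.

Call:
play_rows:
  motion:
    - {"x": 0.4,"y": 0.4,"z": 0,"rx": 0,"ry": 0,"rz": 0}
    - {"x": 0.6,"y": 0.7,"z": 0,"rx": 0,"ry": 0,"rz": 0}
    - {"x": 0.6,"y": 0.7,"z": 0,"rx": 0,"ry": 0,"rz": 0}
    - {"x": 0.6,"y": 0.6,"z": 0,"rx": 0,"ry": 0,"rz": 0}
    - {"x": 0.44,"y": 0.4,"z": 0,"rx": 0,"ry": 0,"rz": 0}
    - {"x": 0,"y": 0,"z": 0,"rx": 0,"ry": 0,"rz": 0}
    - {"x": 0,"y": 0,"z": 0.4,"rx": 0,"ry": 0,"rz": 0}
    - {"x": 0,"y": 0,"z": 0.6,"rx": 0,"ry": 0,"rz": 0}
    - {"x": 0,"y": 0,"z": 0.6,"rx": 0,"ry": 0,"rz": 0}
    - {"x": 0,"y": 0,"z": 0.6,"rx": 0,"ry": 0,"rz": 0}
    - {"x": 0,"y": 0,"z": 0.6,"rx": 0,"ry": 0,"rz": 0}
    - {"x": 0,"y": 0,"z": 0.36,"rx": 0,"ry": 0,"rz": 0}
    - {"x": 0,"y": 0,"z": 0,"rx": 0,"ry": 0,"rz": 0}

```text
clock: 5.72
tool_pos: [0.4967, 0.1511, 0.0718]
orientation: [179.9, 0.1, -9.4]
force: [-0.3, 0.4, -0.0]
opening: 0.0872
gripper_force: 0.0
```

Call:
play_rows:
  motion:
    - {"x": 0,"y": 0,"z": 0,"rx": 0,"ry": 0,"rz": 0}
    - {"x": 0,"y": 0,"z": 0,"rx": 0,"ry": 0,"rz": 0}
    - {"x": 0,"y": 0,"z": 0,"rx": 0,"ry": 0,"rz": 0}
    - {"x": 0,"y": 0,"z": 0,"rx": 0,"ry": 0,"rz": 0}
    - {"x": 0,"y": 0,"z": 0,"rx": 0,"ry": 0,"rz": 0}
    - {"x": 0,"y": 0,"z": 0,"rx": 0,"ry": 0,"rz": 0}
  fingers: -1

```text
clock: 6.48
tool_pos: [0.4971, 0.1514, 0.0726]
orientation: [-180.0, -0.0, -9.4]
force: [0.1, 0.2, -0.1]
opening: 0.0327
gripper_force: 0.0
```

```bash
python3 st.py .498,.150,.150 .6726,-.1569,.150
```

```text
6.475 q [ 38.5983  15.0668 -30.1563   0.0014 -44.7751  41.9995] tau [ -0.002  -43.4865  22.0409   5.2082   0.0797  -0.0001] F [ 0.1222  0.1936 -0.0944] p [0.4971 0.1514 0.0726] [-179.9993   -0.002    -9.4011] 0.03268289909061873 0.0
.498,.150,.150 units [ 0.045   0.0484 -3.0963]
.6726,-.1569,.150 units [ 8.9404 11.0187 -3.0961]
```

Fingers still closing; wait, then lift.

Call:
play_rows:
  motion:
    - {"x": 0,"y": 0,"z": 0,"rx": 0,"ry": 0,"rz": 0}
    - {"x": 0,"y": 0,"z": 0,"rx": 0,"ry": 0,"rz": 0}
    - {"x": 0,"y": 0,"z": 0,"rx": 0,"ry": 0,"rz": 0}
    - {"x": 0,"y": 0,"z": -0.3,"rx": 0,"ry": 0,"rz": 0}
    - {"x": 0,"y": 0,"z": -0.6,"rx": 0,"ry": 0,"rz": 0}
    - {"x": 0,"y": 0,"z": -0.8,"rx": 0,"ry": 0,"rz": 0}
    - {"x": 0,"y": 0,"z": -0.9,"rx": 0,"ry": 0,"rz": 0}
    - {"x": 0,"y": 0,"z": -0.9,"rx": 0,"ry": 0,"rz": 0}
    - {"x": 0,"y": 0,"z": -0.7,"rx": 0,"ry": 0,"rz": 0}
    - {"x": 0,"y": 0,"z": -0.3,"rx": 0,"ry": 0,"rz": 0}
    - {"x": 0,"y": 0,"z": 0,"rx": 0,"ry": 0,"rz": 0}

```text
clock: 7.85
tool_pos: [0.4972, 0.1515, 0.1857]
orientation: [-179.9, -0.0, -9.4]
force: [0.2, 0.2, -0.2]
opening: 0.0281
gripper_force: 30.0
```

```bash
python3 st.py .6726,-.1569,.185
```

```text
7.85 q [ 38.5966   7.7158 -22.1938  -0.0044 -60.0143  41.9972] tau [ -0.0029 -39.323   27.9171   6.6401  -0.0704  -0.    ] F [ 0.1969  0.207  -0.219 ] p [0.4972 0.1515 0.1857] [-179.9408   -0.0481   -9.4085] 0.02806701324260992 29.96553441043943
.6726,-.1569,.185 units [ 8.9374 11.0234  0.0255]
```

Call:
play_rows:
  motion:
    - {"x": 0.2,"y": 0.25,"z": 0,"rx": 0,"ry": 0,"rz": 0}
    - {"x": 0.4,"y": 0.5,"z": 0,"rx": 0,"ry": 0,"rz": 0}
    - {"x": 0.6,"y": 0.74,"z": 0,"rx": 0,"ry": 0,"rz": 0}
    - {"x": 0.6,"y": 0.74,"z": 0,"rx": 0,"ry": 0,"rz": 0}
    - {"x": 0.6,"y": 0.74,"z": 0,"rx": 0,"ry": 0,"rz": 0}
    - {"x": 0.6,"y": 0.74,"z": 0,"rx": 0,"ry": 0,"rz": 0}
    - {"x": 0.6,"y": 0.74,"z": 0,"rx": 0,"ry": 0,"rz": 0}
    - {"x": 0.6,"y": 0.74,"z": 0,"rx": 0,"ry": 0,"rz": 0}
    - {"x": 0.6,"y": 0.74,"z": 0,"rx": 0,"ry": 0,"rz": 0}
    - {"x": 0.6,"y": 0.74,"z": 0,"rx": 0,"ry": 0,"rz": 0}
    - {"x": 0.6,"y": 0.74,"z": 0,"rx": 0,"ry": 0,"rz": 0}
    - {"x": 0.6,"y": 0.74,"z": 0,"rx": 0,"ry": 0,"rz": 0}
    - {"x": 0.6,"y": 0.74,"z": 0,"rx": 0,"ry": 0,"rz": 0}
    - {"x": 0.6,"y": 0.74,"z": 0,"rx": 0,"ry": 0,"rz": 0}
    - {"x": 0.6,"y": 0.74,"z": 0,"rx": 0,"ry": 0,"rz": 0}
    - {"x": 0.34,"y": 0.4,"z": 0,"rx": 0,"ry": 0,"rz": 0}
    - {"x": 0.2,"y": 0.25,"z": 0,"rx": 0,"ry": 0,"rz": 0}
    - {"x": 0,"y": 0,"z": 0,"rx": 0,"ry": 0,"rz": 0}

```text
clock: 10.1
tool_pos: [0.6726, -0.1571, 0.1849]
orientation: [-180.0, 0.0, -9.4]
force: [0.4, -0.2, -1.3]
opening: 0.0283
gripper_force: 30.0
```

```bash
python3 st.py .6726,-.1569,.1085; python3 -c "
from h import *
t=cams.snapshot('top');s=cams.snapshot('scene');cv2.imwrite('pics/t7.png',t);cv2.imwrite('pics/s7.png',s)
a=cv2.resize(t[40:260,200:480],None,fx=2,fy=2);b=cv2.resize(s[60:280,225:345],None,fx=2,fy=2)
cv2.imwrite('pics/c7.png',np.hstack([a,b]))"
```

```text
10.1 q [  2.9737  23.4827  -0.3888  -0.0061 -66.1401  77.6093] tau [ -0.6423 -61.2219  29.0996   6.8885   0.0797   0.0965] F [ 0.3851 -0.1791 -1.2942] p [ 0.6726 -0.1571  0.1849] [-179.9971    0.0126   -9.4195] 0.02830849324314396 29.965658497530967
.6726,-.1569,.1085 units [-0.0018 -0.0067  3.0561]
```

View pics/c7.png

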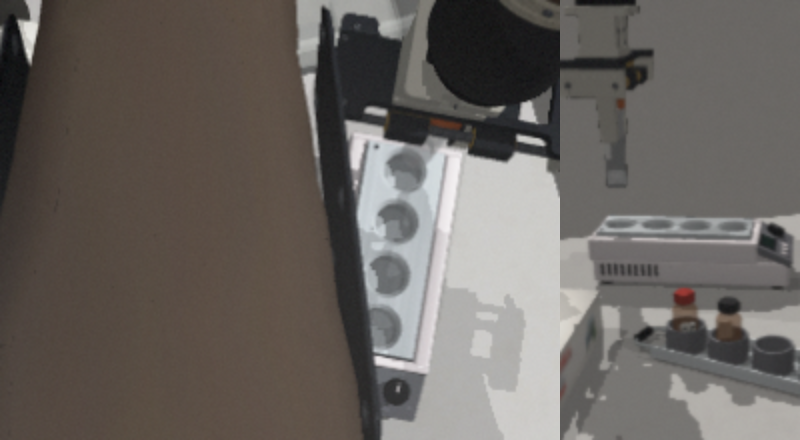

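The tube hangs upright above the far well (left well in the scene crop, at (620,224)). Lower it.

Call:
play_rows:
  motion:
    - {"x": 0,"y": 0,"z": 0.4,"rx": 0,"ry": 0,"rz": 0}
    - {"x": 0,"y": 0,"z": 0.6,"rx": 0,"ry": 0,"rz": 0}
    - {"x": 0,"y": 0,"z": 0.6,"rx": 0,"ry": 0,"rz": 0}
    - {"x": 0,"y": 0,"z": 0.5,"rx": 0,"ry": 0,"rz": 0}
    - {"x": 0,"y": 0,"z": 0.4,"rx": 0,"ry": 0,"rz": 0}
    - {"x": 0,"y": 0,"z": 0.3,"rx": 0,"ry": 0,"rz": 0}
    - {"x": 0,"y": 0,"z": 0.2,"rx": 0,"ry": 0,"rz": 0}
    - {"x": 0,"y": 0,"z": 0.05,"rx": 0,"ry": 0,"rz": 0}
    - {"x": 0,"y": 0,"z": 0,"rx": 0,"ry": 0,"rz": 0}

```text
clock: 11.32
tool_pos: [0.6727, -0.157, 0.1091]
orientation: [-180.0, -0.0, -9.4]
force: [0.0, -0.6, -0.5]
opening: 0.028
gripper_force: 30.0
```

Call:
play_rows:
  motion:
    - {"x": 0,"y": 0,"z": 0.06,"rx": 0,"ry": 0,"rz": 0}
    - {"x": 0,"y": 0,"z": 0.04,"rx": 0,"ry": 0,"rz": 0}
    - {"x": 0,"y": 0,"z": 0,"rx": 0,"ry": 0,"rz": 0}

```text
clock: 11.7
tool_pos: [0.6728, -0.157, 0.1067]
orientation: [180.0, -0.0, -9.4]
force: [0.3, 0.2, 1.3]
opening: 0.028
gripper_force: 30.0
```

Call:
play_rows:
  motion:
    - {"x": 0,"y": 0,"z": 0,"rx": 0,"ry": 0,"rz": 0}
    - {"x": 0,"y": 0,"z": 0,"rx": 0,"ry": 0,"rz": 0}
    - {"x": 0,"y": 0,"z": 0,"rx": 0,"ry": 0,"rz": 0}
    - {"x": 0,"y": 0,"z": 0,"rx": 0,"ry": 0,"rz": 0}
    - {"x": 0,"y": 0,"z": 0,"rx": 0,"ry": 0,"rz": 0}
    - {"x": 0,"y": 0,"z": 0,"rx": 0,"ry": 0,"rz": 0}
    - {"x": 0,"y": 0,"z": -0.4,"rx": 0,"ry": 0,"rz": 0}
    - {"x": 0,"y": 0,"z": -0.8,"rx": 0,"ry": 0,"rz": 0}
    - {"x": 0,"y": 0,"z": -0.8,"rx": 0,"ry": 0,"rz": 0}
    - {"x": 0,"y": 0,"z": -0.8,"rx": 0,"ry": 0,"rz": 0}
    - {"x": 0,"y": 0,"z": -0.4,"rx": 0,"ry": 0,"rz": 0}
    - {"x": 0,"y": 0,"z": 0,"rx": 0,"ry": 0,"rz": 0}
  fingers: 1

```text
clock: 13.2
tool_pos: [0.673, -0.1569, 0.1873]
orientation: [-180.0, -0.1, -9.4]
force: [0.3, 0.1, -0.9]
opening: 0.0877
gripper_force: 0.0
```

```bash
python3 st.py .541,.1255,.186 .541,.1255,.038
```

```text
13.2 q [  2.9925  23.3505  -0.2718   0.0026 -66.2765  77.6076] tau [ -0.0069 -62.2373  29.2921   6.8875  -0.0829   0.    ] F [ 0.2855  0.1309 -0.9031] p [ 0.673  -0.1569  0.1873] [-179.9806   -0.0994   -9.399 ] 0.08765251933866713 0.0
.541,.1255,.186 units [ -7.0531 -10.2821   0.0444]
.541,.1255,.038 units [ -7.0634 -10.2801   5.9644]
```

Orange released cleanly. Next: black vial.

Call:
play_rows:
  motion:
    - {"x": -0.2,"y": -0.25,"z": 0,"rx": 0,"ry": 0,"rz": 0}
    - {"x": -0.45,"y": -0.66,"z": 0,"rx": 0,"ry": 0,"rz": 0}
    - {"x": -0.45,"y": -0.66,"z": 0,"rx": 0,"ry": 0,"rz": 0}
    - {"x": -0.45,"y": -0.66,"z": 0,"rx": 0,"ry": 0,"rz": 0}
    - {"x": -0.45,"y": -0.66,"z": 0,"rx": 0,"ry": 0,"rz": 0}
    - {"x": -0.45,"y": -0.66,"z": 0,"rx": 0,"ry": 0,"rz": 0}
    - {"x": -0.45,"y": -0.66,"z": 0,"rx": 0,"ry": 0,"rz": 0}
    - {"x": -0.45,"y": -0.66,"z": 0,"rx": 0,"ry": 0,"rz": 0}
    - {"x": -0.45,"y": -0.66,"z": 0,"rx": 0,"ry": 0,"rz": 0}
    - {"x": -0.45,"y": -0.66,"z": 0,"rx": 0,"ry": 0,"rz": 0}
    - {"x": -0.45,"y": -0.66,"z": 0,"rx": 0,"ry": 0,"rz": 0}
    - {"x": -0.45,"y": -0.66,"z": 0,"rx": 0,"ry": 0,"rz": 0}
    - {"x": -0.45,"y": -0.66,"z": 0,"rx": 0,"ry": 0,"rz": 0}
    - {"x": -0.45,"y": -0.66,"z": 0,"rx": 0,"ry": 0,"rz": 0}
    - {"x": -0.45,"y": -0.66,"z": 0,"rx": 0,"ry": 0,"rz": 0}
    - {"x": -0.35,"y": -0.5,"z": 0,"rx": 0,"ry": 0,"rz": 0}
    - {"x": -0.2,"y": -0.28,"z": 0,"rx": 0,"ry": 0,"rz": 0}
    - {"x": 0,"y": 0,"z": 0,"rx": 0,"ry": 0,"rz": 0}

```text
clock: 15.45
tool_pos: [0.5405, 0.1256, 0.1864]
orientation: [180.0, -0.0, -9.4]
force: [-0.1, 0.0, -0.0]
opening: 0.0878
gripper_force: 0.0
```

```bash
python3 st.py .541,.125,.038;  python3 -c "
from h import *
t=cams.snapshot('top');s=cams.snapshot('scene')
a=cv2.resize(t[40:260,330:480],None,fx=2,fy=2);b=cv2.resize(s[60:280,205:445],None,fx=2,fy=2)
cv2.imwrite('pics/c8.png',np.hstack([a,b]))"
```

```text
15.45 q [ 33.3074  11.044  -17.9708   0.0016 -60.9847  47.3351] tau [  0.5615 -43.2712  27.2706   6.4078   0.0962  -0.1491] F [-0.1392  0.0405 -0.0337] p [0.5405 0.1256 0.1864] [179.9993  -0.0013  -9.3567] 0.08780986636136479 0.0
.541,.125,.038 units [0.0249 0.0206 5.9344]
```

View pics/c8.png

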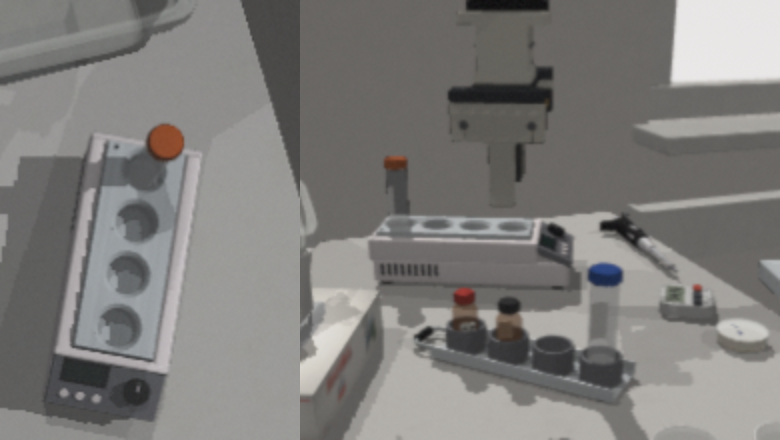

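Orange stands upright in the far well (orange cap at (165,142) in the crop). Descend on the black vial and grip.

Call:
play_rows:
  motion:
    - {"x": 0,"y": 0,"z": 0.4,"rx": 0,"ry": 0,"rz": 0}
    - {"x": 0,"y": 0,"z": 0.8,"rx": 0,"ry": 0,"rz": 0}
    - {"x": 0,"y": 0,"z": 0.8,"rx": 0,"ry": 0,"rz": 0}
    - {"x": 0,"y": 0,"z": 0.8,"rx": 0,"ry": 0,"rz": 0}
    - {"x": 0,"y": 0,"z": 0.8,"rx": 0,"ry": 0,"rz": 0}
    - {"x": 0,"y": 0,"z": 0.8,"rx": 0,"ry": 0,"rz": 0}
    - {"x": 0,"y": 0,"z": 0.7,"rx": 0,"ry": 0,"rz": 0}
    - {"x": 0,"y": 0,"z": 0.5,"rx": 0,"ry": 0,"rz": 0}
    - {"x": 0,"y": 0,"z": 0.3,"rx": 0,"ry": 0,"rz": 0}
    - {"x": 0,"y": 0,"z": 0,"rx": 0,"ry": 0,"rz": 0}

```text
clock: 16.8
tool_pos: [0.5405, 0.1249, 0.0384]
orientation: [180.0, 0.0, -9.4]
force: [0.5, 0.7, 1.5]
opening: 0.0877
gripper_force: 0.0
```

Call:
play_rows:
  motion:
    - {"x": 0,"y": 0,"z": 0,"rx": 0,"ry": 0,"rz": 0}
    - {"x": 0,"y": 0,"z": 0,"rx": 0,"ry": 0,"rz": 0}
    - {"x": 0,"y": 0,"z": 0,"rx": 0,"ry": 0,"rz": 0}
    - {"x": 0,"y": 0,"z": 0,"rx": 0,"ry": 0,"rz": 0}
    - {"x": 0,"y": 0,"z": 0,"rx": 0,"ry": 0,"rz": 0}
    - {"x": 0,"y": 0,"z": 0,"rx": 0,"ry": 0,"rz": 0}
    - {"x": 0,"y": 0,"z": 0,"rx": 0,"ry": 0,"rz": 0}
    - {"x": 0,"y": 0,"z": 0,"rx": 0,"ry": 0,"rz": 0}
    - {"x": 0,"y": 0,"z": 0,"rx": 0,"ry": 0,"rz": 0}
  fingers: -1

```text
clock: 17.92
tool_pos: [0.5406, 0.1252, 0.0388]
orientation: [180.0, 0.0, -9.4]
force: [0.7, 0.1, -0.3]
opening: 0.0263
gripper_force: 30.0
```

Call:
play_rows:
  motion:
    - {"x": 0,"y": 0,"z": -0.2,"rx": 0,"ry": 0,"rz": 0}
    - {"x": 0,"y": 0,"z": -0.3,"rx": 0,"ry": 0,"rz": 0}
    - {"x": 0,"y": 0,"z": 0,"rx": 0,"ry": 0,"rz": 0}

```text
clock: 18.3
tool_pos: [0.5412, 0.1255, 0.0523]
orientation: [-179.9, -0.1, -9.4]
force: [-0.1, 0.5, -0.7]
opening: 0.0262
gripper_force: 30.0
```

```bash
python3 st.py .57,-.1399,.15;  python3 -c "
from h import *
s=cams.snapshot('scene')
cv2.imwrite('pics/s9.png',s)
cv2.imwrite('pics/c9.png',cv2.resize(s[140:260,260:380],None,fx=5,fy=5,interpolation=cv2.INTER_CUBIC))"
```

```text
18.3 q [ 33.2554  19.5057 -26.8714   0.0111 -43.5284  47.3413] tau [ -0.0201 -49.4576  21.7937   5.1731  -0.0665  -0.0003] F [-0.0978  0.5458 -0.6648] p [0.5412 0.1255 0.0523] [-179.9416   -0.0747   -9.3953] 0.026238494984124783 29.990948370868864
.57,-.1399,.15 units [ 2.8748 10.2803 -3.9163]
```

View pics/c9.png

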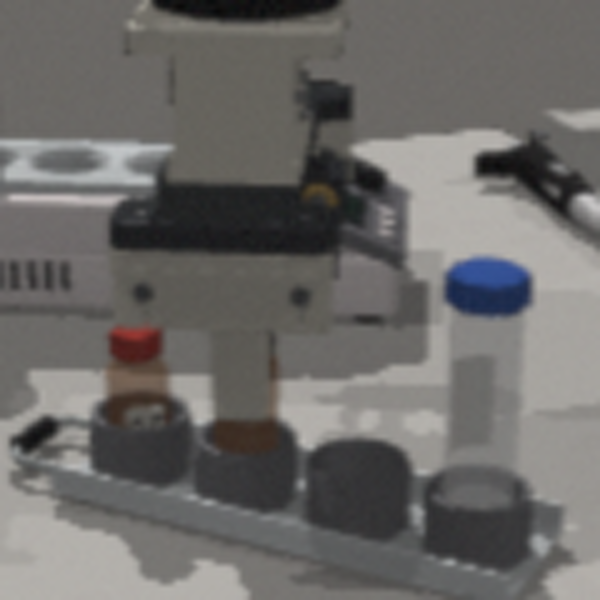

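The single view left is spent: the black vial is held upright in the fingers (amber edge at (275,380), vertical). Lift and carry it to well 2.

Call:
play_rows:
  motion:
    - {"x": 0,"y": 0,"z": -0.4,"rx": 0,"ry": 0,"rz": 0}
    - {"x": 0,"y": 0,"z": -0.8,"rx": 0,"ry": 0,"rz": 0}
    - {"x": 0,"y": 0,"z": -0.8,"rx": 0,"ry": 0,"rz": 0}
    - {"x": 0,"y": 0,"z": -0.8,"rx": 0,"ry": 0,"rz": 0}
    - {"x": 0,"y": 0,"z": -0.7,"rx": 0,"ry": 0,"rz": 0}
    - {"x": 0.07,"y": 0.28,"z": -0.4,"rx": 0,"ry": 0,"rz": 0}
    - {"x": 0.2,"y": 0.7,"z": 0,"rx": 0,"ry": 0,"rz": 0}
    - {"x": 0.2,"y": 0.7,"z": 0,"rx": 0,"ry": 0,"rz": 0}
    - {"x": 0.2,"y": 0.7,"z": 0,"rx": 0,"ry": 0,"rz": 0}
    - {"x": 0.2,"y": 0.7,"z": 0,"rx": 0,"ry": 0,"rz": 0}
    - {"x": 0.2,"y": 0.7,"z": 0,"rx": 0,"ry": 0,"rz": 0}
    - {"x": 0.2,"y": 0.7,"z": 0,"rx": 0,"ry": 0,"rz": 0}
    - {"x": 0.2,"y": 0.7,"z": 0,"rx": 0,"ry": 0,"rz": 0}

```text
clock: 19.98
tool_pos: [0.5559, -0.0099, 0.1488]
orientation: [180.0, 0.0, -9.4]
force: [0.0, -0.1, -0.1]
opening: 0.0257
gripper_force: 30.0
```

Call:
play_rows:
  motion:
    - {"x": 0.2,"y": 0.7,"z": 0,"rx": 0,"ry": 0,"rz": 0}
    - {"x": 0.2,"y": 0.7,"z": 0,"rx": 0,"ry": 0,"rz": 0}
    - {"x": 0.2,"y": 0.7,"z": 0,"rx": 0,"ry": 0,"rz": 0}
    - {"x": 0.2,"y": 0.7,"z": 0,"rx": 0,"ry": 0,"rz": 0}
    - {"x": 0.2,"y": 0.7,"z": 0,"rx": 0,"ry": 0,"rz": 0}
    - {"x": 0.2,"y": 0.7,"z": 0,"rx": 0,"ry": 0,"rz": 0}
    - {"x": 0.2,"y": 0.5,"z": 0,"rx": 0,"ry": 0,"rz": 0}
    - {"x": 0,"y": 0.4,"z": 0,"rx": 0,"ry": 0,"rz": 0}
    - {"x": 0,"y": 0,"z": 0,"rx": 0,"ry": 0,"rz": 0}

```text
clock: 21.1
tool_pos: [0.5692, -0.1407, 0.1487]
orientation: [-180.0, 0.0, -9.5]
force: [-0.8, -0.2, -0.7]
opening: 0.0261
gripper_force: 30.0
```

```bash
python3 - <<'E'
from h import *
s=cams.snapshot('scene');cv2.imwrite('pics/s10.png',s)
hsv=cv2.cvtColor(s,cv2.COLOR_BGR2HSV)
# amber: find below fingers
o=ctrl.get_obs();p=o["tool_pos"]
q=S.proj([[p[0],p[1],p[2]+d] for d in(.035,0,-.029)]);print(q)
c=q[1].round().astype(int)
for r in range(c[1]-12,c[1]+16,2): print(r,''.join('A' if (8<=h<=22 and a>60) else '.' for h,a,_ in hsv[r,c[0]-16:c[0]+17]))
E
python3 st.py .57,-.1399,.075
```

```text
[[291.06882879 130.27882523]
 [291.37373506 143.43187988]
 [291.62210227 154.06974482]]
131 .................................
133 .................................
135 .................................
137 ....................A............
139 ....................AA...........
141 ....................A............
143 ....................A............
145 ....................A............
147 ............AAAAAAAAA............
149 ............AAAAAAAAA............
151 ............AAAAAAAAA............
153 ............AAAAAAAAA............
155 .................................
157 .................................
21.15 q [  5.2512  15.8368 -16.9086  -0.0069 -57.2619  75.3182] tau [ -0.4819 -48.8192  26.4571   6.2543   0.0728   0.0616] F [ 0.2291 -0.1769 -0.7189] p [ 0.5693 -0.1402  0.1487] [-179.9962    0.0086   -9.4343] 0.02601195637985686 29.99103575548361
.57,-.1399,.075 units [ 0.0271 -0.0184  2.9496]
```

The vial hangs upright and centred, with its foot where predicted (row 154). Lower it.

Call:
play_rows:
  motion:
    - {"x": 0.03,"y": 0,"z": 0.4,"rx": 0,"ry": 0,"rz": 0}
    - {"x": 0,"y": 0,"z": 0.6,"rx": 0,"ry": 0,"rz": 0}
    - {"x": 0,"y": 0,"z": 0.6,"rx": 0,"ry": 0,"rz": 0}
    - {"x": 0,"y": 0,"z": 0.5,"rx": 0,"ry": 0,"rz": 0}
    - {"x": 0,"y": 0,"z": 0.4,"rx": 0,"ry": 0,"rz": 0}
    - {"x": 0,"y": 0,"z": 0.3,"rx": 0,"ry": 0,"rz": 0}
    - {"x": 0,"y": 0,"z": 0.15,"rx": 0,"ry": 0,"rz": 0}
    - {"x": 0,"y": 0,"z": 0.05,"rx": 0,"ry": 0,"rz": 0}
    - {"x": 0,"y": 0,"z": 0,"rx": 0,"ry": 0,"rz": 0}

```text
clock: 22.28
tool_pos: [0.5704, -0.1403, 0.0741]
orientation: [-180.0, -0.0, -9.4]
force: [-0.2, -0.8, -0.5]
opening: 0.0262
gripper_force: 30.0
```

Call:
play_rows:
  motion:
    - {"x": 0,"y": 0,"z": 0.04,"rx": 0,"ry": 0,"rz": 0}
    - {"x": 0,"y": 0,"z": 0,"rx": 0,"ry": 0,"rz": 0}

```text
clock: 22.52
tool_pos: [0.5703, -0.1402, 0.073]
orientation: [-180.0, -0.0, -9.4]
force: [-0.1, 0.0, -0.2]
opening: 0.0258
gripper_force: 30.0
```

Call:
play_rows:
  motion:
    - {"x": 0,"y": 0,"z": 0,"rx": 0,"ry": 0,"rz": 0}
    - {"x": 0,"y": 0,"z": 0,"rx": 0,"ry": 0,"rz": 0}
    - {"x": 0,"y": 0,"z": 0,"rx": 0,"ry": 0,"rz": 0}
    - {"x": 0,"y": 0,"z": 0,"rx": 0,"ry": 0,"rz": 0}
    - {"x": 0,"y": 0,"z": 0,"rx": 0,"ry": 0,"rz": 0}
    - {"x": 0,"y": 0,"z": 0,"rx": 0,"ry": 0,"rz": 0}
    - {"x": 0,"y": 0,"z": -0.4,"rx": 0,"ry": 0,"rz": 0}
    - {"x": 0,"y": 0,"z": -0.8,"rx": 0,"ry": 0,"rz": 0}
    - {"x": 0,"y": 0,"z": -0.8,"rx": 0,"ry": 0,"rz": 0}
    - {"x": 0,"y": 0,"z": -0.8,"rx": 0,"ry": 0,"rz": 0}
    - {"x": 0,"y": 0,"z": -0.4,"rx": 0,"ry": 0,"rz": 0}
    - {"x": 0,"y": 0,"z": 0,"rx": 0,"ry": 0,"rz": 0}
  fingers: 1

```text
clock: 24.02
tool_pos: [0.5706, -0.1402, 0.1537]
orientation: [-180.0, -0.1, -9.4]
force: [-1.1, 0.4, -0.6]
opening: 0.0877
gripper_force: 0.0
```

```bash
python3 st.py .587,.0978,.154 .587,.0978,.037
```

```text
24.025 q [  5.2496  15.6271 -16.4857   0.0008 -57.7905  75.3493] tau [ -0.0055 -49.6841  27.125    6.3822  -0.0967  -0.    ] F [-1.0715  0.4447 -0.5892] p [ 0.5706 -0.1402  0.1537] [-179.9762   -0.0936   -9.4007] 0.08765506589545373 0.0
.587,.0978,.154 units [-0.9071 -9.4989 -0.0104]
.587,.0978,.037 units [-0.9148 -9.4969  4.6696]
```

Call:
play_rows:
  motion:
    - {"x": -0.06,"y": -0.3,"z": 0,"rx": 0,"ry": 0,"rz": 0}
    - {"x": -0.07,"y": -0.7,"z": 0,"rx": 0,"ry": 0,"rz": 0}
    - {"x": -0.07,"y": -0.7,"z": 0,"rx": 0,"ry": 0,"rz": 0}
    - {"x": -0.07,"y": -0.7,"z": 0,"rx": 0,"ry": 0,"rz": 0}
    - {"x": -0.07,"y": -0.7,"z": 0,"rx": 0,"ry": 0,"rz": 0}
    - {"x": -0.07,"y": -0.7,"z": 0,"rx": 0,"ry": 0,"rz": 0}
    - {"x": -0.07,"y": -0.7,"z": 0,"rx": 0,"ry": 0,"rz": 0}
    - {"x": -0.07,"y": -0.7,"z": 0,"rx": 0,"ry": 0,"rz": 0}
    - {"x": -0.07,"y": -0.7,"z": 0,"rx": 0,"ry": 0,"rz": 0}
    - {"x": -0.07,"y": -0.7,"z": 0,"rx": 0,"ry": 0,"rz": 0}
    - {"x": -0.07,"y": -0.7,"z": 0,"rx": 0,"ry": 0,"rz": 0}
    - {"x": -0.07,"y": -0.7,"z": 0,"rx": 0,"ry": 0,"rz": 0}
    - {"x": -0.07,"y": -0.7,"z": 0,"rx": 0,"ry": 0,"rz": 0}
    - {"x": 0,"y": -0.5,"z": 0,"rx": 0,"ry": 0,"rz": 0}
    - {"x": 0,"y": -0.3,"z": 0,"rx": 0,"ry": 0,"rz": 0}
    - {"x": 0,"y": 0,"z": 0,"rx": 0,"ry": 0,"rz": 0}

```text
clock: 26.02
tool_pos: [0.5868, 0.0981, 0.1527]
orientation: [180.0, 0.0, -9.4]
force: [-0.7, 0.4, -0.6]
opening: 0.0875
gripper_force: 0.0
```

```bash
python3 st.py .587,.0978,.037; python3 - <<'E'
from h import *
t=cams.snapshot('top');s=cams.snapshot('scene');cv2.imwrite('pics/t11.png',t);cv2.imwrite('pics/s11.png',s)
print('well2 cap exp',T.proj([[.5705,-.140,.106]]),S.proj([[.5705,-.140,.106]]))
for im,(c,r) in((t,T.proj([[.5705,-.140,.106]])[0]),(s,S.proj([[.5705,-.140,.104]])[0])):
    g=im.max(2); r,c=int(r),int(c)
    for y in range(r-10,r+11,2): print(y,' '.join('%3d'%v for v in g[y,c-12:c+13:2]))
    print(c)
E
```

```text
26.025 q [ 28.2971  16.3977 -15.5334   0.0003 -58.0798  52.325 ] tau [  0.4881 -49.6171  26.7472   6.2747   0.1108  -0.0952] F [-0.7024  0.4019 -0.6104] p [0.5868 0.0981 0.1527] [179.9931   0.0085  -9.3777] 0.08745721541366437 0.0
.587,.0978,.037 units [0.0093 0.0104 4.6277]
well2 cap exp [[397.24994097 173.22121718]] [[291.28182804 159.06388279]]
163 163 160 162 162 162 161 160 158 160 162 162 173 168
165 161 160 158 144 135 139 160 159 161 164 166 174 169
167 158 144 133 115  99  67  67 115 163 162 173 172 170
169 150 115  76  65  47  51  49  54  95 165 174 172 172
171  91  80  71  52  49  49  49  54  57 127 174 172 173
173  86  69  74  44  49  50  52  54  53  88 174 170 171
175  75  66  76  48  49  51  51  53  50  91 159 170 173
177  73  68  72  68  41  49  52  50  71 114 156 171 174
179  92  67  69  72  71  65  60  69  78 107 163 171 176
181 108  68  70  68  69  76  76  83  79 114 173 173 175
183 102  83  72  69  68  73  84  82  99 145 171 174 176
397
149  93  92  90  85  42  28  28  66 107 108 107 106 106
151  91  91  90  84  42  27  29  69 106 108 107 106 105
153  95  90  89  86  45  27  29  69 106 109 106 107 105
155  90  91  90  88  43  28  28  71 105 107 106 106 106
157  90  92  91  93  57  28  29  67 106 107 107 106 106
159  92  93  93  94  57  31  29  61  82 106 106 106 110
161  92  91  90  93  56  29  26  34  71 107 106 107 106
163  93  93  93  94  85  29  26  28  69 107 107 105 108
165  93  91  91  94  91  43  39  38  71 106 106 108 109
167  93  93  93  94  70  53  55  51  55 104 106 108 106
169  93  93  94  94  98  81  82  99 116 168 187 188 188
291
```

Black's cap sits where expected in well 2 (top (397,173)). Grip red.

Call:
play_rows:
  motion:
    - {"x": 0,"y": 0,"z": 0.4,"rx": 0,"ry": 0,"rz": 0}
    - {"x": 0,"y": 0,"z": 0.8,"rx": 0,"ry": 0,"rz": 0}
    - {"x": 0,"y": 0,"z": 0.8,"rx": 0,"ry": 0,"rz": 0}
    - {"x": 0,"y": 0,"z": 0.8,"rx": 0,"ry": 0,"rz": 0}
    - {"x": 0,"y": 0,"z": 0.7,"rx": 0,"ry": 0,"rz": 0}
    - {"x": 0,"y": 0,"z": 0.6,"rx": 0,"ry": 0,"rz": 0}
    - {"x": 0,"y": 0,"z": 0.4,"rx": 0,"ry": 0,"rz": 0}
    - {"x": 0,"y": 0,"z": 0.13,"rx": 0,"ry": 0,"rz": 0}
    - {"x": 0,"y": 0,"z": 0,"rx": 0,"ry": 0,"rz": 0}

```text
clock: 27.25
tool_pos: [0.587, 0.0978, 0.0372]
orientation: [-180.0, -0.0, -9.4]
force: [0.5, -0.3, 0.4]
opening: 0.0878
gripper_force: 0.0
```

Call:
play_rows:
  motion:
    - {"x": 0,"y": 0,"z": 0,"rx": 0,"ry": 0,"rz": 0}
    - {"x": 0,"y": 0,"z": 0,"rx": 0,"ry": 0,"rz": 0}
    - {"x": 0,"y": 0,"z": 0,"rx": 0,"ry": 0,"rz": 0}
    - {"x": 0,"y": 0,"z": 0,"rx": 0,"ry": 0,"rz": 0}
    - {"x": 0,"y": 0,"z": 0,"rx": 0,"ry": 0,"rz": 0}
    - {"x": 0,"y": 0,"z": 0,"rx": 0,"ry": 0,"rz": 0}
    - {"x": 0,"y": 0,"z": 0,"rx": 0,"ry": 0,"rz": 0}
    - {"x": 0,"y": 0,"z": 0,"rx": 0,"ry": 0,"rz": 0}
    - {"x": 0,"y": 0,"z": 0,"rx": 0,"ry": 0,"rz": 0}
  fingers: -1

```text
clock: 28.38
tool_pos: [0.5868, 0.0977, 0.037]
orientation: [180.0, 0.0, -9.4]
force: [-0.9, 0.2, 0.4]
opening: 0.0266
gripper_force: 30.0
```

Call:
play_rows:
  motion:
    - {"x": 0,"y": 0,"z": -0.3,"rx": 0,"ry": 0,"rz": 0}
    - {"x": 0,"y": 0,"z": -0.6,"rx": 0,"ry": 0,"rz": 0}
    - {"x": 0,"y": 0,"z": -0.8,"rx": 0,"ry": 0,"rz": 0}
    - {"x": 0,"y": 0,"z": -0.8,"rx": 0,"ry": 0,"rz": 0}
    - {"x": 0,"y": 0,"z": -0.8,"rx": 0,"ry": 0,"rz": 0}
    - {"x": 0,"y": 0,"z": -0.7,"rx": 0,"ry": 0,"rz": 0}
    - {"x": 0,"y": 0,"z": -0.4,"rx": 0,"ry": 0,"rz": 0}
    - {"x": 0,"y": 0,"z": 0,"rx": 0,"ry": 0,"rz": 0}

```text
clock: 29.38
tool_pos: [0.5872, 0.098, 0.1483]
orientation: [-179.9, -0.1, -9.4]
force: [0.1, 1.0, -0.7]
opening: 0.0262
gripper_force: 30.0
```

```bash
python3 st.py .5187,-.1314,.148
```

```text
29.375 q [ 28.2689  16.5908 -15.9062   0.0036 -57.3862  52.3284] tau [ -0.0098 -51.0462  27.0785   6.4221  -0.1015  -0.0001] F [ 0.1329  0.9697 -0.7339] p [0.5872 0.098  0.1483] [-179.931    -0.0943   -9.4008] 0.026212463513918382 29.996474903309718
.5187,-.1314,.148 units [-1.2046  9.499  -0.0033]
```

Call:
play_rows:
  motion:
    - {"x": 0,"y": 0.3,"z": 0,"rx": 0,"ry": 0,"rz": 0}
    - {"x": -0.1,"y": 0.7,"z": 0,"rx": 0,"ry": 0,"rz": 0}
    - {"x": -0.1,"y": 0.7,"z": 0,"rx": 0,"ry": 0,"rz": 0}
    - {"x": -0.1,"y": 0.7,"z": 0,"rx": 0,"ry": 0,"rz": 0}
    - {"x": -0.1,"y": 0.7,"z": 0,"rx": 0,"ry": 0,"rz": 0}
    - {"x": -0.1,"y": 0.7,"z": 0,"rx": 0,"ry": 0,"rz": 0}
    - {"x": -0.1,"y": 0.7,"z": 0,"rx": 0,"ry": 0,"rz": 0}
    - {"x": -0.1,"y": 0.7,"z": 0,"rx": 0,"ry": 0,"rz": 0}
    - {"x": -0.1,"y": 0.7,"z": 0,"rx": 0,"ry": 0,"rz": 0}
    - {"x": -0.1,"y": 0.7,"z": 0,"rx": 0,"ry": 0,"rz": 0}
    - {"x": -0.1,"y": 0.7,"z": 0,"rx": 0,"ry": 0,"rz": 0}
    - {"x": -0.1,"y": 0.7,"z": 0,"rx": 0,"ry": 0,"rz": 0}
    - {"x": -0.1,"y": 0.7,"z": 0,"rx": 0,"ry": 0,"rz": 0}
    - {"x": 0,"y": 0.5,"z": 0,"rx": 0,"ry": 0,"rz": 0}
    - {"x": 0,"y": 0.3,"z": 0,"rx": 0,"ry": 0,"rz": 0}
    - {"x": 0,"y": 0,"z": 0,"rx": 0,"ry": 0,"rz": 0}

```text
clock: 31.38
tool_pos: [0.5184, -0.132, 0.147]
orientation: [-180.0, 0.0, -9.4]
force: [0.8, 0.0, -0.3]
opening: 0.0264
gripper_force: 30.0
```

```bash
python3 st.py .5187,-.1314,.0735; python3 - <<'E'
from h import *
s=cams.snapshot('scene');cv2.imwrite('pics/s12.png',s)
hsv=cv2.cvtColor(s,cv2.COLOR_BGR2HSV); p=ctrl.get_obs()["tool_pos"]
q=S.proj([[p[0],p[1],p[2]+d] for d in(.035,0,-.027)]);print(q)
c=q[1].round().astype(int)
for r in range(c[1]-6,c[1]+16,2): print(r,''.join('A' if (8<=h<=22 and a>60) else '.' for h,a,_ in hsv[r,c[0]-16:c[0]+17]))
E
```

```text
31.375 q [  6.7188  11.3198 -23.3418  -0.0019 -55.342   73.8383] tau [ -0.4665 -42.1042  25.8107   6.1145   0.065    0.1304] F [ 0.7988  0.0162 -0.2925] p [ 0.5184 -0.132   0.147 ] [-179.9995    0.0039   -9.444 ] 0.026427232730167064 29.996469593024813
.5187,-.1314,.0735 units [ 0.0082 -0.0275  2.9395]
[[310.65335213 131.30759944]
 [310.69666675 144.48721864]
 [310.72980535 154.41795985]]
138 ....................A............
140 ....................A............
142 ....................A............
144 .................................
146 .................................
148 ............AA...................
150 ............AA...................
152 ............AA.AAAAAA............
154 .............AAAAAAAA............
156 .................................
158 .................................
```

Call:
play_rows:
  motion:
    - {"x": 0,"y": 0,"z": 0.4,"rx": 0,"ry": 0,"rz": 0}
    - {"x": 0,"y": 0,"z": 0.6,"rx": 0,"ry": 0,"rz": 0}
    - {"x": 0,"y": 0,"z": 0.6,"rx": 0,"ry": 0,"rz": 0}
    - {"x": 0,"y": 0,"z": 0.5,"rx": 0,"ry": 0,"rz": 0}
    - {"x": 0,"y": 0,"z": 0.4,"rx": 0,"ry": 0,"rz": 0}
    - {"x": 0,"y": 0,"z": 0.25,"rx": 0,"ry": 0,"rz": 0}
    - {"x": 0,"y": 0,"z": 0.15,"rx": 0,"ry": 0,"rz": 0}
    - {"x": 0,"y": 0,"z": 0.07,"rx": 0,"ry": 0,"rz": 0}
    - {"x": 0,"y": 0,"z": 0,"rx": 0,"ry": 0,"rz": 0}

```text
clock: 32.55
tool_pos: [0.5185, -0.1317, 0.073]
orientation: [-180.0, -0.0, -9.4]
force: [-0.1, -0.3, -0.7]
opening: 0.0263
gripper_force: 30.0
```

Call:
play_rows:
  motion:
    - {"x": 0,"y": 0,"z": 0,"rx": 0,"ry": 0,"rz": 0}
    - {"x": 0,"y": 0,"z": 0.03,"rx": 0,"ry": 0,"rz": 0}
    - {"x": 0,"y": 0,"z": 0,"rx": 0,"ry": 0,"rz": 0}

```text
clock: 32.92
tool_pos: [0.5184, -0.1316, 0.0721]
orientation: [-180.0, -0.0, -9.4]
force: [0.2, 0.2, -0.6]
opening: 0.0263
gripper_force: 30.0
```

Call:
play_rows:
  motion:
    - {"x": 0,"y": 0,"z": 0,"rx": 0,"ry": 0,"rz": 0}
    - {"x": 0,"y": 0,"z": 0,"rx": 0,"ry": 0,"rz": 0}
    - {"x": 0,"y": 0,"z": 0,"rx": 0,"ry": 0,"rz": 0}
    - {"x": 0,"y": 0,"z": 0,"rx": 0,"ry": 0,"rz": 0}
    - {"x": 0,"y": 0,"z": 0,"rx": 0,"ry": 0,"rz": 0}
    - {"x": 0,"y": 0,"z": 0,"rx": 0,"ry": 0,"rz": 0}
    - {"x": 0,"y": 0,"z": -0.4,"rx": 0,"ry": 0,"rz": 0}
    - {"x": 0,"y": 0,"z": -0.8,"rx": 0,"ry": 0,"rz": 0}
    - {"x": 0,"y": 0,"z": -0.8,"rx": 0,"ry": 0,"rz": 0}
    - {"x": 0,"y": 0,"z": -0.8,"rx": 0,"ry": 0,"rz": 0}
    - {"x": 0,"y": 0,"z": -0.8,"rx": 0,"ry": 0,"rz": 0}
    - {"x": 0,"y": 0,"z": -0.8,"rx": 0,"ry": 0,"rz": 0}
    - {"x": 0,"y": 0,"z": -0.4,"rx": 0,"ry": 0,"rz": 0}
    - {"x": 0,"y": 0,"z": 0,"rx": 0,"ry": 0,"rz": 0}
  fingers: 1

```text
clock: 34.67
tool_pos: [0.5187, -0.1316, 0.1929]
orientation: [-180.0, -0.1, -9.4]
force: [-1.0, 0.1, 0.4]
opening: 0.0875
gripper_force: 0.0
```

```bash
python3 st.py .6728,-.157,.191 .6728,-.157,.107; python3 - <<'E'
from h import *
t=cams.snapshot('top');s=cams.snapshot('scene');cv2.imwrite('pics/t13.png',t);cv2.imwrite('pics/s13.png',s)
for im,C,n in((t,T,'top'),(s,S,'scene')):
    h=cv2.cvtColor(im,cv2.COLOR_BGR2HSV)
    for nm,P,lo,hi in(('red',[.5187,-.1315,.106],0,5),('orange',[.6728,-.157,.16],6,20)):
        e=C.proj([P])[0]; m=cv2.inRange(h,(lo,120,40),(hi,255,255)); ys,xs=np.nonzero(m)
        k=np.hypot(xs-e[0],ys-e[1])<20; print(n,nm,'exp',e,'seen',xs[k].mean() if k.any() else None,ys[k].mean() if k.any() else None,k.sum())
E
```

```text
34.675 q [  6.7649   8.8175 -19.8491   0.0019 -61.2383  73.8314] tau [ -0.0069 -41.0399  28.1279   6.6207  -0.1049  -0.    ] F [-1.0479  0.1059  0.4267] p [ 0.5187 -0.1316  0.1929] [-179.9751   -0.0918   -9.4029] 0.08753344359739605 0.0
.6728,-.157,.191 units [ 6.2454 -0.0053  0.0844]
.6728,-.157,.107 units [ 6.24   -0.0038  3.4444]
top red exp [392.66030072 201.12444736] seen None None 0
top orange exp [412.19650904 110.69240204] seen None None 0
scene red exp [310.67584491 159.51975462] seen 310.97297297297297 161.72972972972974 37
scene orange exp [252.17042118 138.51628484] seen 252.21875 140.765625 64
```

Red and orange stand where expected. Move orange from well 4 to well 3.

Call:
play_rows:
  motion:
    - {"x": 0.4,"y": 0,"z": 0,"rx": 0,"ry": 0,"rz": 0}
    - {"x": 0.8,"y": 0,"z": 0,"rx": 0,"ry": 0,"rz": 0}
    - {"x": 0.8,"y": 0,"z": 0,"rx": 0,"ry": 0,"rz": 0}
    - {"x": 0.8,"y": 0,"z": 0,"rx": 0,"ry": 0,"rz": 0}
    - {"x": 0.8,"y": 0,"z": 0,"rx": 0,"ry": 0,"rz": 0}
    - {"x": 0.8,"y": 0,"z": 0,"rx": 0,"ry": 0,"rz": 0}
    - {"x": 0.8,"y": 0,"z": 0,"rx": 0,"ry": 0,"rz": 0}
    - {"x": 0.6,"y": 0,"z": 0,"rx": 0,"ry": 0,"rz": 0}
    - {"x": 0.44,"y": 0,"z": 0,"rx": 0,"ry": 0,"rz": 0}
    - {"x": 0,"y": 0,"z": 0,"rx": 0,"ry": 0,"rz": 0}
    - {"x": 0,"y": 0,"z": 0.4,"rx": 0,"ry": 0,"rz": 0}
    - {"x": 0,"y": 0,"z": 0.7,"rx": 0,"ry": 0,"rz": 0}
    - {"x": 0,"y": 0,"z": 0.7,"rx": 0,"ry": 0,"rz": 0}
    - {"x": 0,"y": 0,"z": 0.7,"rx": 0,"ry": 0,"rz": 0}
    - {"x": 0,"y": 0,"z": 0.6,"rx": 0,"ry": 0,"rz": 0}
    - {"x": 0,"y": 0,"z": 0.34,"rx": 0,"ry": 0,"rz": 0}
    - {"x": 0,"y": 0,"z": 0,"rx": 0,"ry": 0,"rz": 0}

```text
clock: 36.9
tool_pos: [0.672, -0.1572, 0.1052]
orientation: [180.0, 0.1, -9.4]
force: [-0.4, 0.2, 0.2]
opening: 0.0874
gripper_force: 0.0
```

Call:
play_rows:
  motion:
    - {"x": 0,"y": 0,"z": 0,"rx": 0,"ry": 0,"rz": 0}
    - {"x": 0,"y": 0,"z": 0,"rx": 0,"ry": 0,"rz": 0}
    - {"x": 0,"y": 0,"z": 0,"rx": 0,"ry": 0,"rz": 0}
    - {"x": 0,"y": 0,"z": 0,"rx": 0,"ry": 0,"rz": 0}
    - {"x": 0,"y": 0,"z": 0,"rx": 0,"ry": 0,"rz": 0}
    - {"x": 0,"y": 0,"z": 0,"rx": 0,"ry": 0,"rz": 0}
    - {"x": 0,"y": 0,"z": 0,"rx": 0,"ry": 0,"rz": 0}
    - {"x": 0,"y": 0,"z": 0,"rx": 0,"ry": 0,"rz": 0}
    - {"x": 0,"y": 0,"z": 0,"rx": 0,"ry": 0,"rz": 0}
  fingers: -1

```text
clock: 38.02
tool_pos: [0.6723, -0.1571, 0.1061]
orientation: [180.0, -0.0, -9.4]
force: [0.2, 0.8, -0.4]
opening: 0.0272
gripper_force: 30.0
```

```bash
python3 st.py .6213,-.1484,.160
```

```text
38.025 q [  2.9749  27.0128  -5.7157   0.0014 -57.27    77.6236] tau [ -0.1345 -63.4356  26.1833   6.2005   0.111   -0.001 ] F [ 0.1974  0.8225 -0.3519] p [ 0.6723 -0.1571  0.1061] [179.9992  -0.0018  -9.4008] 0.027247007359925607 29.980946753639728
.6213,-.1484,.160 units [-2.0701 -0.0111 -2.1568]
```

Call:
play_rows:
  motion:
    - {"x": 0,"y": 0,"z": -0.3,"rx": 0,"ry": 0,"rz": 0}
    - {"x": 0,"y": 0,"z": -0.5,"rx": 0,"ry": 0,"rz": 0}
    - {"x": 0,"y": 0,"z": -0.6,"rx": 0,"ry": 0,"rz": 0}
    - {"x": 0,"y": 0,"z": -0.5,"rx": 0,"ry": 0,"rz": 0}
    - {"x": 0,"y": 0,"z": -0.26,"rx": 0,"ry": 0,"rz": 0}
    - {"x": 0,"y": 0,"z": 0,"rx": 0,"ry": 0,"rz": 0}
    - {"x": -0.3,"y": 0,"z": 0,"rx": 0,"ry": 0,"rz": 0}
    - {"x": -0.5,"y": 0,"z": 0,"rx": 0,"ry": 0,"rz": 0}
    - {"x": -0.5,"y": 0,"z": 0,"rx": 0,"ry": 0,"rz": 0}
    - {"x": -0.47,"y": -0.01,"z": 0,"rx": 0,"ry": 0,"rz": 0}
    - {"x": -0.3,"y": 0,"z": 0,"rx": 0,"ry": 0,"rz": 0}
    - {"x": 0,"y": 0,"z": 0,"rx": 0,"ry": 0,"rz": 0}
    - {"x": 0,"y": 0,"z": 0,"rx": 0,"ry": 0,"rz": 0}

```text
clock: 39.65
tool_pos: [0.6216, -0.1485, 0.1602]
orientation: [-180.0, -0.0, -9.4]
force: [0.4, -0.2, 0.1]
opening: 0.0279
gripper_force: 30.0
```

```bash
python3 st.py .6213,-.1484,.1075; python3 - <<'E'
from h import *
s=cams.snapshot('scene');cv2.imwrite('pics/s14.png',s)
h=cv2.cvtColor(s,cv2.COLOR_BGR2HSV);p=ctrl.get_obs()["tool_pos"]
print(S.proj([p]),S.proj([p-[0,0,.062]]),S.proj([[.6213,-.1484,.07]]))
m=cv2.inRange(h,(6,120,40),(20,255,255));ys,xs=np.nonzero(m);k=(ys<150)&(xs>200)&(xs<350);print(xs[k].mean() if k.any() else 0,ys[k].mean() if k.any() else 0,k.sum())
E
```

```text
39.65 q [  4.0361  19.9014  -9.3097   0.0065 -60.7634  76.5627] tau [  0.0238 -56.0015  27.3184   6.4641   0.0734  -0.0017] F [ 0.4083 -0.1649  0.092 ] p [ 0.6216 -0.1485  0.1602] [-179.9996   -0.0261   -9.398 ] 0.027864282646440044 29.97949882526882
.6213,-.1484,.1075 units [-0.0131 -0.0002  2.108 ]
[[271.41997058 138.85818643]] [[272.40997395 161.44625718]] [[272.96343249 171.33900934]]
275.4 121.8 5
```

Call:
play_rows:
  motion:
    - {"x": 0,"y": 0,"z": 0.3,"rx": 0,"ry": 0,"rz": 0}
    - {"x": 0,"y": 0,"z": 0.5,"rx": 0,"ry": 0,"rz": 0}
    - {"x": 0,"y": 0,"z": 0.5,"rx": 0,"ry": 0,"rz": 0}
    - {"x": 0,"y": 0,"z": 0.4,"rx": 0,"ry": 0,"rz": 0}
    - {"x": 0,"y": 0,"z": 0.25,"rx": 0,"ry": 0,"rz": 0}
    - {"x": 0,"y": 0,"z": 0.12,"rx": 0,"ry": 0,"rz": 0}
    - {"x": 0,"y": 0,"z": 0.06,"rx": 0,"ry": 0,"rz": 0}
    - {"x": 0,"y": 0,"z": 0,"rx": 0,"ry": 0,"rz": 0}
    - {"x": 0,"y": 0,"z": 0,"rx": 0,"ry": 0,"rz": 0}

```text
clock: 40.83
tool_pos: [0.6215, -0.1484, 0.1072]
orientation: [-180.0, -0.0, -9.4]
force: [-1.1, 1.0, 0.4]
opening: 0.0278
gripper_force: 30.0
```

Call:
play_rows:
  motion:
    - {"x": 0,"y": 0,"z": 0,"rx": 0,"ry": 0,"rz": 0}
    - {"x": 0,"y": 0,"z": 0,"rx": 0,"ry": 0,"rz": 0}
    - {"x": 0,"y": 0,"z": 0,"rx": 0,"ry": 0,"rz": 0}
    - {"x": 0,"y": 0,"z": 0,"rx": 0,"ry": 0,"rz": 0}
    - {"x": 0,"y": 0,"z": 0,"rx": 0,"ry": 0,"rz": 0}
    - {"x": 0,"y": 0,"z": 0,"rx": 0,"ry": 0,"rz": 0}
    - {"x": 0,"y": 0,"z": -0.4,"rx": 0,"ry": 0,"rz": 0}
    - {"x": 0,"y": 0,"z": -0.8,"rx": 0,"ry": 0,"rz": 0}
    - {"x": 0,"y": 0,"z": -0.8,"rx": 0,"ry": 0,"rz": 0}
    - {"x": 0,"y": 0,"z": -0.8,"rx": 0,"ry": 0,"rz": 0}
    - {"x": 0,"y": 0,"z": -0.5,"rx": 0,"ry": 0,"rz": 0}
    - {"x": 0,"y": 0,"z": 0,"rx": 0,"ry": 0,"rz": 0}
  fingers: 1

```text
clock: 42.32
tool_pos: [0.6218, -0.1485, 0.1905]
orientation: [-180.0, -0.1, -9.4]
force: [-0.6, -0.7, -0.7]
opening: 0.0877
gripper_force: 0.0
```

```bash
python3 st.py .4548,.1800,.190 .4548,.1800,.073
```

```text
42.325 q [  4.0352  18.5208  -7.1291   0.0086 -64.226   76.5603] tau [ -0.0115 -55.2643  28.8462   6.788   -0.1327   0.    ] F [-0.6013 -0.7101 -0.6688] p [ 0.6218 -0.1485  0.1905] [-179.9787   -0.1226   -9.4008] 0.08771581332854501 0.0
.4548,.1800,.190 units [ -8.7376 -11.8707   0.0077]
.4548,.1800,.073 units [ -8.7476 -11.8689   4.6877]
```

Call:
play_rows:
  motion:
    - {"x": -0.24,"y": -0.3,"z": 0,"rx": 0,"ry": 0,"rz": 0}
    - {"x": -0.5,"y": -0.68,"z": 0,"rx": 0,"ry": 0,"rz": 0}
    - {"x": -0.5,"y": -0.68,"z": 0,"rx": 0,"ry": 0,"rz": 0}
    - {"x": -0.5,"y": -0.68,"z": 0,"rx": 0,"ry": 0,"rz": 0}
    - {"x": -0.5,"y": -0.68,"z": 0,"rx": 0,"ry": 0,"rz": 0}
    - {"x": -0.5,"y": -0.68,"z": 0,"rx": 0,"ry": 0,"rz": 0}
    - {"x": -0.5,"y": -0.68,"z": 0,"rx": 0,"ry": 0,"rz": 0}
    - {"x": -0.5,"y": -0.68,"z": 0,"rx": 0,"ry": 0,"rz": 0}
    - {"x": -0.5,"y": -0.68,"z": 0,"rx": 0,"ry": 0,"rz": 0}
    - {"x": -0.5,"y": -0.68,"z": 0,"rx": 0,"ry": 0,"rz": 0}
    - {"x": -0.5,"y": -0.68,"z": 0,"rx": 0,"ry": 0,"rz": 0}
    - {"x": -0.5,"y": -0.68,"z": 0,"rx": 0,"ry": 0,"rz": 0}
    - {"x": -0.5,"y": -0.68,"z": 0,"rx": 0,"ry": 0,"rz": 0}
    - {"x": -0.5,"y": -0.68,"z": 0,"rx": 0,"ry": 0,"rz": 0}
    - {"x": -0.5,"y": -0.68,"z": 0,"rx": 0,"ry": 0,"rz": 0}
    - {"x": -0.5,"y": -0.68,"z": 0,"rx": 0,"ry": 0,"rz": 0}
    - {"x": -0.5,"y": -0.68,"z": 0,"rx": 0,"ry": 0,"rz": 0}
    - {"x": -0.3,"y": -0.4,"z": 0,"rx": 0,"ry": 0,"rz": 0}
    - {"x": -0.2,"y": -0.29,"z": 0,"rx": 0,"ry": 0,"rz": 0}
    - {"x": 0,"y": 0,"z": 0,"rx": 0,"ry": 0,"rz": 0}

```text
clock: 44.82
tool_pos: [0.454, 0.1804, 0.1894]
orientation: [-180.0, -0.0, -9.4]
force: [0.3, -0.4, 0.8]
opening: 0.0878
gripper_force: 0.0
```

Call:
play_rows:
  motion:
    - {"x": 0,"y": 0,"z": 0.4,"rx": 0,"ry": 0,"rz": 0}
    - {"x": 0,"y": 0,"z": 0.4,"rx": 0,"ry": 0,"rz": 0}
    - {"x": 0,"y": 0,"z": 0,"rx": 0,"ry": 0,"rz": 0}

```text
clock: 45.2
tool_pos: [0.4537, 0.1791, 0.1679]
orientation: [179.9, 0.1, -9.5]
force: [-0.8, -1.0, 1.0]
opening: 0.0876
gripper_force: 0.0
```

```bash
python3 st.py .4548,.1800,.073; python3 - <<'E'
from h import *
s=cams.snapshot('scene');t=cams.snapshot('top');cv2.imwrite('pics/s15.png',s);cv2.imwrite('pics/t15.png',t)
for im,C,n in((t,T,'top'),(s,S,'scene')):
    h=cv2.cvtColor(im,cv2.COLOR_BGR2HSV)
    for nm,P,lo,hi in(('red',[.5187,-.1315,.106],0,5),('orange',[.6215,-.1485,.16],6,20),('blue',[.4548,.18,.126],105,130)):
        e=C.proj([P])[0]; m=cv2.inRange(h,(lo,120,40),(hi,255,255)); ys,xs=np.nonzero(m)
        k=np.hypot(xs-e[0],ys-e[1])<15; print(n,nm,'exp',e,'seen',xs[k].mean() if k.any() else None,ys[k].mean() if k.any() else None,k.sum())
E
```

```text
45.2 q [ 44.6915   5.7218 -27.1145  -0.0121 -57.3128  35.8644] tau [  0.0282 -34.1837  25.9236   6.1182   0.2753   0.0026] F [-0.8247 -0.9953  0.9693] p [0.4537 0.1791 0.1679] [179.8851   0.0956  -9.4508] 0.08763809958364699 0.0
.4548,.1800,.073 units [ 0.0446 -0.0496  3.7977]
top red exp [392.66030072 201.12444736] seen 392.1041666666667 200.6875 96
top orange exp [407.59113781 139.21527556] seen 408.2970711297071 138.76150627615064 239
top blue exp [218.35434379 232.67159736] seen 219.06603773584905 232.56132075471697 212
scene red exp [310.67584491 159.51975462] seen 311.0571428571429 161.57142857142858 35
scene orange exp [271.46659886 138.8829776 ] seen 271.25 141.140625 64
scene blue exp [356.39006756 193.41729634] seen 356.9925925925926 196.7925925925926 135
```

All placed pieces are where expected, and blue is untouched. Grip blue.

Call:
play_rows:
  motion:
    - {"x": 0.03,"y": -0.03,"z": 0.4,"rx": 0,"ry": 0,"rz": 0}
    - {"x": 0,"y": 0,"z": 0.7,"rx": 0,"ry": 0,"rz": 0}
    - {"x": 0,"y": 0,"z": 0.7,"rx": 0,"ry": 0,"rz": 0}
    - {"x": 0,"y": 0,"z": 0.7,"rx": 0,"ry": 0,"rz": 0}
    - {"x": 0,"y": 0,"z": 0.6,"rx": 0,"ry": 0,"rz": 0}
    - {"x": 0,"y": 0,"z": 0.4,"rx": 0,"ry": 0,"rz": 0}
    - {"x": 0,"y": 0,"z": 0.27,"rx": 0,"ry": 0,"rz": 0}
    - {"x": 0,"y": 0,"z": 0,"rx": 0,"ry": 0,"rz": 0}

```text
clock: 46.3
tool_pos: [0.4549, 0.1805, 0.0747]
orientation: [180.0, 0.0, -9.4]
force: [-0.5, 0.2, 1.0]
opening: 0.0873
gripper_force: 0.0
```

Call:
play_rows:
  motion:
    - {"x": 0,"y": 0,"z": 0,"rx": 0,"ry": 0,"rz": 0}
    - {"x": 0,"y": 0,"z": 0,"rx": 0,"ry": 0,"rz": 0}
    - {"x": 0,"y": 0,"z": 0,"rx": 0,"ry": 0,"rz": 0}
    - {"x": 0,"y": 0,"z": 0,"rx": 0,"ry": 0,"rz": 0}
    - {"x": 0,"y": 0,"z": 0,"rx": 0,"ry": 0,"rz": 0}
    - {"x": 0,"y": 0,"z": 0,"rx": 0,"ry": 0,"rz": 0}
    - {"x": 0,"y": 0,"z": 0,"rx": 0,"ry": 0,"rz": 0}
    - {"x": 0,"y": 0,"z": 0,"rx": 0,"ry": 0,"rz": 0}
    - {"x": 0,"y": 0,"z": 0,"rx": 0,"ry": 0,"rz": 0}
  fingers: -1

```text
clock: 47.42
tool_pos: [0.4551, 0.1806, 0.0751]
orientation: [180.0, -0.0, -9.4]
force: [-0.1, -0.7, 0.8]
opening: 0.0279
gripper_force: 30.0
```

Call:
play_rows:
  motion:
    - {"x": 0,"y": 0,"z": -0.3,"rx": 0,"ry": 0,"rz": 0}
    - {"x": 0,"y": 0,"z": -0.6,"rx": 0,"ry": 0,"rz": 0}
    - {"x": 0,"y": 0,"z": -0.8,"rx": 0,"ry": 0,"rz": 0}
    - {"x": 0,"y": 0,"z": -0.8,"rx": 0,"ry": 0,"rz": 0}
    - {"x": 0,"y": 0,"z": -0.8,"rx": 0,"ry": 0,"rz": 0}
    - {"x": 0,"y": 0,"z": -0.8,"rx": 0,"ry": 0,"rz": 0}
    - {"x": 0,"y": 0,"z": -0.8,"rx": 0,"ry": 0,"rz": 0}
    - {"x": 0,"y": 0,"z": -0.8,"rx": 0,"ry": 0,"rz": 0}
    - {"x": 0,"y": 0,"z": -0.5,"rx": 0,"ry": 0,"rz": 0}
    - {"x": 0,"y": 0,"z": -0.2,"rx": 0,"ry": 0,"rz": 0}
    - {"x": 0,"y": 0,"z": 0,"rx": 0,"ry": 0,"rz": 0}

```text
clock: 48.8
tool_pos: [0.4549, 0.1806, 0.2349]
orientation: [-180.0, 0.0, -9.4]
force: [-0.3, 0.0, -1.2]
opening: 0.0277
gripper_force: 30.0
```

```bash
python3 st.py .6726,-.1569,.23
```

```text
48.8 q [ 44.7153   2.4875 -21.2795  -0.0097 -66.2354  35.8842] tau [ -0.0046 -33.0102  29.2333   6.9481  -0.0227  -0.    ] F [-0.3056  0.0368 -1.215 ] p [0.4549 0.1806 0.2349] [-179.9967    0.0086   -9.4044] 0.02772285913580629 29.986074093030766
.6726,-.1569,.23 units [10.7954 11.8966  0.1946]
```

Call:
play_rows:
  motion:
    - {"x": 0.3,"y": 0.3,"z": 0,"rx": 0,"ry": 0,"rz": 0}
    - {"x": 0.62,"y": 0.69,"z": 0,"rx": 0,"ry": 0,"rz": 0}
    - {"x": 0.62,"y": 0.69,"z": 0,"rx": 0,"ry": 0,"rz": 0}
    - {"x": 0.62,"y": 0.69,"z": 0,"rx": 0,"ry": 0,"rz": 0}
    - {"x": 0.62,"y": 0.69,"z": 0,"rx": 0,"ry": 0,"rz": 0}
    - {"x": 0.62,"y": 0.69,"z": 0,"rx": 0,"ry": 0,"rz": 0}
    - {"x": 0.62,"y": 0.69,"z": 0,"rx": 0,"ry": 0,"rz": 0}
    - {"x": 0.62,"y": 0.69,"z": 0,"rx": 0,"ry": 0,"rz": 0}
    - {"x": 0.62,"y": 0.69,"z": 0,"rx": 0,"ry": 0,"rz": 0}
    - {"x": 0.62,"y": 0.69,"z": 0,"rx": 0,"ry": 0,"rz": 0}
    - {"x": 0.62,"y": 0.69,"z": 0,"rx": 0,"ry": 0,"rz": 0}
    - {"x": 0.62,"y": 0.69,"z": 0,"rx": 0,"ry": 0,"rz": 0}
    - {"x": 0.62,"y": 0.69,"z": 0,"rx": 0,"ry": 0,"rz": 0}
    - {"x": 0.62,"y": 0.69,"z": 0,"rx": 0,"ry": 0,"rz": 0}
    - {"x": 0.62,"y": 0.69,"z": 0,"rx": 0,"ry": 0,"rz": 0}
    - {"x": 0.62,"y": 0.69,"z": 0,"rx": 0,"ry": 0,"rz": 0}
    - {"x": 0.62,"y": 0.69,"z": 0,"rx": 0,"ry": 0,"rz": 0}
    - {"x": 0.36,"y": 0.36,"z": 0,"rx": 0,"ry": 0,"rz": 0}
    - {"x": 0.22,"y": 0.2,"z": 0,"rx": 0,"ry": 0,"rz": 0}
    - {"x": 0,"y": 0,"z": 0,"rx": 0,"ry": 0,"rz": 0}

```text
clock: 51.3
tool_pos: [0.6729, -0.1571, 0.2348]
orientation: [-180.0, 0.0, -9.4]
force: [-1.1, 0.4, 0.2]
opening: 0.028
gripper_force: 30.0
```

```bash
python3 st.py .6726,-.1569,.110
```

```text
51.3 q [  2.9731  21.8031   3.6477  -0.007  -71.8615  77.6133] tau [ -0.5708 -59.9884  30.1798   7.1313   0.0845   0.0821] F [-1.1205  0.4481  0.2424] p [ 0.6729 -0.1571  0.2348] [-179.9972    0.0179   -9.4158] 0.027981555210299557 29.986077733919956
.6726,-.1569,.110 units [-0.0113 -0.0044  4.9938]
```

Call:
play_rows:
  motion:
    - {"x": 0,"y": 0,"z": 0.4,"rx": 0,"ry": 0,"rz": 0}
    - {"x": 0,"y": 0,"z": 0.7,"rx": 0,"ry": 0,"rz": 0}
    - {"x": 0,"y": 0,"z": 0.7,"rx": 0,"ry": 0,"rz": 0}
    - {"x": 0,"y": 0,"z": 0.7,"rx": 0,"ry": 0,"rz": 0}
    - {"x": 0,"y": 0,"z": 0.6,"rx": 0,"ry": 0,"rz": 0}
    - {"x": 0,"y": 0,"z": 0.5,"rx": 0,"ry": 0,"rz": 0}
    - {"x": 0,"y": 0,"z": 0.5,"rx": 0,"ry": 0,"rz": 0}
    - {"x": 0,"y": 0,"z": 0.4,"rx": 0,"ry": 0,"rz": 0}
    - {"x": 0,"y": 0,"z": 0.3,"rx": 0,"ry": 0,"rz": 0}
    - {"x": 0,"y": 0,"z": 0.15,"rx": 0,"ry": 0,"rz": 0}
    - {"x": 0,"y": 0,"z": 0.06,"rx": 0,"ry": 0,"rz": 0}
    - {"x": 0,"y": 0,"z": 0,"rx": 0,"ry": 0,"rz": 0}
    - {"x": 0,"y": 0,"z": 0,"rx": 0,"ry": 0,"rz": 0}

```text
clock: 52.92
tool_pos: [0.673, -0.157, 0.1102]
orientation: [-180.0, -0.0, -9.4]
force: [0.5, 0.5, -0.8]
opening: 0.0278
gripper_force: 30.0
```

Call:
play_rows:
  motion:
    - {"x": 0,"y": 0,"z": 0.04,"rx": 0,"ry": 0,"rz": 0}
    - {"x": 0,"y": 0,"z": 0,"rx": 0,"ry": 0,"rz": 0}

```text
clock: 53.18
tool_pos: [0.673, -0.157, 0.1091]
orientation: [180.0, -0.0, -9.4]
force: [-0.5, 0.9, 0.1]
opening: 0.0277
gripper_force: 30.0
```

Call:
play_rows:
  motion:
    - {"x": 0,"y": 0,"z": 0,"rx": 0,"ry": 0,"rz": 0}
    - {"x": 0,"y": 0,"z": 0,"rx": 0,"ry": 0,"rz": 0}
    - {"x": 0,"y": 0,"z": 0,"rx": 0,"ry": 0,"rz": 0}
    - {"x": 0,"y": 0,"z": 0,"rx": 0,"ry": 0,"rz": 0}
    - {"x": 0,"y": 0,"z": 0,"rx": 0,"ry": 0,"rz": 0}
    - {"x": 0,"y": 0,"z": 0,"rx": 0,"ry": 0,"rz": 0}
    - {"x": 0,"y": 0,"z": -0.4,"rx": 0,"ry": 0,"rz": 0}
    - {"x": 0,"y": 0,"z": -0.8,"rx": 0,"ry": 0,"rz": 0}
    - {"x": 0,"y": 0,"z": -0.8,"rx": 0,"ry": 0,"rz": 0}
    - {"x": 0,"y": 0,"z": -0.8,"rx": 0,"ry": 0,"rz": 0}
    - {"x": 0,"y": 0,"z": -0.8,"rx": 0,"ry": 0,"rz": 0}
    - {"x": 0,"y": 0,"z": -0.5,"rx": 0,"ry": 0,"rz": 0}
    - {"x": -0.3,"y": -0.6,"z": 0,"rx": 0,"ry": 0,"rz": 0}
    - {"x": -0.5,"y": -0.8,"z": 0,"rx": 0,"ry": 0,"rz": 0}
    - {"x": -0.5,"y": -0.8,"z": 0,"rx": 0,"ry": 0,"rz": 0}
    - {"x": -0.5,"y": -0.8,"z": 0,"rx": 0,"ry": 0,"rz": 0}
    - {"x": -0.5,"y": -0.8,"z": 0,"rx": 0,"ry": 0,"rz": 0}
    - {"x": -0.5,"y": -0.8,"z": 0,"rx": 0,"ry": 0,"rz": 0}
    - {"x": -0.3,"y": -0.5,"z": 0,"rx": 0,"ry": 0,"rz": 0}
    - {"x": 0,"y": 0,"z": 0,"rx": 0,"ry": 0,"rz": 0}
  fingers: 1

```text
clock: 55.68
tool_pos: [0.6168, -0.0171, 0.2116]
orientation: [-180.0, -0.0, -9.3]
force: [-1.3, -0.5, 0.6]
opening: 0.0872
gripper_force: 0.0
```

```bash
python3 - <<'E'
from h import *
s=cams.snapshot('scene');t=cams.snapshot('top');cv2.imwrite('pics/s16.png',s);cv2.imwrite('pics/t16.png',t)
for im,C,n in((t,T,'top'),(s,S,'scene')):
    h=cv2.cvtColor(im,cv2.COLOR_BGR2HSV)
    for nm,P,a,b in(('red',[.5187,-.1315,.106],(0,120,40),(5,255,255)),('black',[.5705,-.14,.106],(0,0,0),(180,255,56)),('orange',[.6215,-.1485,.16],(6,120,40),(20,255,255)),('blue',[.6728,-.157,.16],(105,120,40),(130,255,255))):
        e=C.proj([P])[0]; m=cv2.inRange(h,a,b); ys,xs=np.nonzero(m)
        k=np.hypot(xs-e[0],ys-e[1])<14; print(n,nm,'exp',e,'seen',xs[k].mean() if k.any() else None,ys[k].mean() if k.any() else None,k.sum())
E
python3 st.py
```

```text
top red exp [392.66030072 201.12444736] seen 392.3181818181818 200.76136363636363 88
top black exp [397.24994097 173.22121718] seen 393.52 174.72 25
top orange exp [407.59113781 139.21527556] seen 409.46078431372547 139.05882352941177 204
top blue exp [412.19650904 110.69240204] seen 413.0681818181818 111.6875 176
scene red exp [310.67584491 159.51975462] seen 310.9142857142857 161.68571428571428 35
scene black exp [291.28182804 159.06388279] seen 291.1694915254237 163.52542372881356 59
scene orange exp [271.46659886 138.8829776 ] seen 271.2307692307692 141.09230769230768 65
scene blue exp [252.17042118 138.51628484] seen 252.85 141.23333333333332 60
55.775 q [ 16.4014  15.7496  -8.2294   0.0107 -66.0132  64.2272] tau [  0.5807 -51.2564  28.4633   6.689    0.0871  -0.0292] F [-0.0763 -0.8743 -0.4396] p [ 0.6172 -0.0183  0.2114] [179.9946  -0.0113  -9.367 ] 0.08763211329957867 0.0
```

```bash
python3 -c "
from plant import workorder
print(workorder.close_job())"
```

```text
the job is handed in; nothing more can be done
None
```

I moved all four into the heater wells and handed the job in at about 56 s: from the control panel outward they are red vial, black vial, orange tube and blue tube. My last camera check before handing in found all four caps in place at standing height, though the black one was partly hidden in the top view. I have no verdict from the judge.

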